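# Set the culture tubes to incubate on the slope rack

## Robot

A 6-joint arm with a two-finger parallel gripper is mounted at the origin on a cart in front of the work surface, level with it; the furniture and walls round the work are solid. World frame = base frame: x ahead of the robot, y to its left, z up, the work surface at z = 0. Lengths are in m, angles in rad, forces in N, time in s.
With the tool pointing down it reaches from about 0.325 to 0.9 m from the base axis. Payload 6.1 kg.
Tool frame: the origin (TCP) lies midway between the tips of the shut fingers; the grasp point (between the pads) lies 19 mm behind it; x points along the fingers, y is the direction in which the jaws open and shut, and the axes are right-handed (so a half turn about x gives the same grasp; the last joint's range is limited). The gripper opens to 85 mm and grips with 20 to 120 N. Pads are 22 mm wide; open, the fingers measure 114 mm over their backs; the gripper's body (76 mm by 85 mm) begins 54 mm behind the grasp point. The pads swing forward as they close: fully open they stand 13 mm farther back than shut.
Start: joints at [1.109, 0.22, 1.526, -0, 1.395, -0.126], TCP at [0.206, 0.59, 0.203] pointing down, gripper open.
Joint ranges: [-2.98, 2.98], [-0.91, 2.08], [0.09, 2.57], [-1.24, 4.39], [0.2, 2.65], [-2.68, 2.68]. Speed limits (rad/s): [2.57, 2.57, 3.01, 3.14, 3.14, 3.14].

## Interface

Orientations are given as [roll, pitch, yaw] about the fixed x, y, z axes, in that order (R = Rz(yaw) Ry(pitch) Rx(roll)).
In Python, from plant import movep, move_l, set_joints, gripper_to, hold, inverse_kinematics, observe, get_image, get_calibration, Unreachable, job_done gives the robot as it stands. Calls block until the motion is done:
- movep(position, orientation): joint-space move of the TCP to a pose.
- move_l(position, feed=0.15, rotation=None, max_force=None): straight line of the TCP; rotation=None keeps the orientation; feed is the mean speed in m/s. With max_force (N) it stops when the force on the tool has changed by that much, and returns True; else False.
- set_joints(angles): joint-space move.
- gripper_to(opening, f_grip=None): finger opening in m; f_grip is the grip in N (None keeps the last); returns when the fingers have stopped.
- hold(seconds).
- inverse_kinematics(position, orientation): joint angles nearest the present ones, or None.
- observe(): the state.
- get_image(name): name is "scene" or "top" or "wrist"; returns (picture, depth): 420x560x3 uint8, red, green, blue; 420x560 float32, m along the optical axis (not along the pixel's ray), 0 where there is no reading.
- get_calibration(name): a dict with "intrinsics" (3x3 intrinsics, pixels), "world_from_camera" (4x4, takes a point from camera to world coordinates). Camera axes: x right, y down, z forward; pixel columns grow to the right and rows downward; lengths in m; the calibration is good to about 2 mm. A picture is of the moment at which its call begins: read the wrist's pose just before it. get_calibration takes no time and is no camera call; for the wrist camera it gives the pose at the moment of the call.
A pose or a line that the arm cannot do raises Unreachable and nothing moves.
- job_done(): hands the job in, once; it reports no verdict.
The state is a dict: "time_s": time; "q": joint angles; "joint_velocities": joint speeds; "joint_torque": joint torques, N m; "eef_pos": TCP position; "tcp_rot": TCP orientation; "ft_force": force on the tool from outside, world axes, zero at the start; "torque": the same for the moment, N m; "opening": finger opening in m.
Only numpy, scipy, OpenCV 4.12 (cv2) and the standard library are available. Lean on these libraries where they do the work, as an engineer would, in place of code of your own. Each camera call takes 0.05 s, during which the arm holds its last target.

## Task

Set the culture tubes on the bench to incubate: pull the incubator's drop-down door fully down, draw the sloped rack out and lay every tube in a cradle of its own, resting in both its notches with its cap towards you and up the slope. Then slide the rack fully home, push the door up until it is shut and press the green start key. Do not disturb the other things on the bench.

Things in the scene. Friction and masses are not known exactly. Their poses are not given: they have to be found in the camera images.
- tube_a_mid (a point): 50 ml culture tube (screw cap, clear body with a conical tip), 105 mm long, body 22 mm and cap 28 mm across, 30 to 65 g; it lies on the bench. This point is on its axis half-way along; its z axis runs along the tube, towards the cap (the cap fills the last 15 mm, the conical tip the first 15). Its broad-ribbed cap keeps it from rolling: pushed, it slides. None when this tube is absent: two or three of the three tubes are there.
- tube_b_mid (a point): 50 ml culture tube (screw cap, clear body with a conical tip), 105 mm long, body 22 mm and cap 28 mm across, 30 to 65 g; it lies on the bench. This point is on its axis half-way along; its z axis runs along the tube, towards the cap (the cap fills the last 15 mm, the conical tip the first 15). Its broad-ribbed cap keeps it from rolling: pushed, it slides. None when this tube is absent: two or three of the three tubes are there.
- tube_c_mid (a point): 50 ml culture tube (screw cap, clear body with a conical tip), 105 mm long, body 22 mm and cap 28 mm across, 30 to 65 g; it lies on the bench. This point is on its axis half-way along; its z axis runs along the tube, towards the cap (the cap fills the last 15 mm, the conical tip the first 15). Its broad-ribbed cap keeps it from rolling: pushed, it slides. None when this tube is absent: two or three of the three tubes are there.
- door (a joint): Drop-down door (135 mm high, 196 wide, 14 thick) of the small white benchtop incubator, rad: 0 = shut (it leans back 40 degrees against the sloping front and its weight holds it there), 2.27 = fully down, lying level in front of the incubator. It pivots at its bottom edge and is damped: let go past the upright it sinks open on its own in about two seconds, let go short of that it sinks shut. 0.5 kg.
- door_hinge (a point): Middle of the door's hinge line, 65 mm above the bench, fixed to the incubator. Its x axis points level straight into the incubator, y along the hinge to the incubator's left (seen from the front), z up. The roof is 170 mm above the bench and begins 87 mm behind the hinge; side walls 98 to 104 mm either side of the middle.
- door_handle (a point): Middle of the door's round steel bar handle (12 mm thick, 130 mm long, parallel to the hinge, free over the middle 100 mm). It stands 30 mm beyond the door's free edge and 20 mm in front of the middle of the 14 mm thick door, so it can be pinched from above both when shut (it is then above the roof) and when down. 166 mm from the hinge line.
- rack (a joint): Sloped aluminium rack that slides out over the lowered door, m: 0 = fully home, 0.145 = fully out at its stop; about 2 N. Two blue saddle plates (4 mm thick, 64 mm apart, free for fingers between them) stand across it. Each has three V notches that open into slots 28 mm wide, whose horns rise 8 mm above the axis of a laid tube.
- rack_knob (a point): Centre of the rack's black ball knob, 20 mm across, on a stem 30 mm in front of the middle of the rack; it moves with the rack. With the rack home it lies 49 mm behind the hinge line, 38 mm in front of the roof's edge, 81 mm below the roof's top and 16 mm above the lowered door, so lean the hand back a little towards the robot (about 15 degrees) to keep its body clear of the roof.
- cradle_0 (a point): Right cradle of the rack as seen from the front (three, 56 mm apart); moves with the rack. The point is where the middle of a well-laid tube comes to be: body in both notches, cap just in front of the front plate. x axis: down the slope (10 degrees) to the back, y: to the left, z: square to the sheet, whose face is 17 mm below; a stop is 57 mm down the slope.
- cradle_1 (a point): Middle cradle of the rack as seen from the front (three, 56 mm apart); moves with the rack. The point is where the middle of a well-laid tube comes to be: body in both notches, cap just in front of the front plate. x axis: down the slope (10 degrees) to the back, y: to the left, z: square to the sheet, whose face is 17 mm below; a stop is 57 mm down the slope.
- cradle_2 (a point): Left cradle of the rack as seen from the front (three, 56 mm apart); moves with the rack. The point is where the middle of a well-laid tube comes to be: body in both notches, cap just in front of the front plate. x axis: down the slope (10 degrees) to the back, y: to the left, z: square to the sheet, whose face is 17 mm below; a stop is 57 mm down the slope.
- start_key (a joint): Green round start key, 26 mm, on top of the control pod at the incubator's left side, m: 0 = up, 0.006 = fully pressed, springs back; 5 N presses it fully.
- start_key_top (a point): Centre of the top face of the start key; press straight down.
- petri_stack: Stack of five petri dishes, 62 mm across, 62 mm high, on the right of the bench; leave alone. Origin under its centre.
- tape_green: Roll of green tape, 77 mm across, 19 mm high, lying flat; leave alone.

How it is judged:
On the way, in this order (a step that is already met when the one before it is completed fails the run):
1. the door is pulled fully down (value of joint door above 2.1 rad), for 0.2 s.
2. every tube lies in a cradle of the rack, cap up the slope (((x of tube_a_mid in the frame of cradle_0 between -0.011 and 0.008 m and y of tube_a_mid in the frame of cradle_0 between -0.006 and 0.006 m and z of tube_a_mid in the frame of cradle_0 between -0.008 and 0.008 m and angle between the z axis of tube_a_mid and the x axis of cradle_0, either way round below 0.12 rad and angle between tube_a_mid's own z axis and vertical below 1.5 rad) or (x of tube_a_mid in the frame of cradle_1 between -0.011 and 0.008 m and y of tube_a_mid in the frame of cradle_1 between -0.006 and 0.006 m and z of tube_a_mid in the frame of cradle_1 between -0.008 and 0.008 m and angle between the z axis of tube_a_mid and the x axis of cradle_1, either way round below 0.12 rad and angle between tube_a_mid's own z axis and vertical below 1.5 rad) or (x of tube_a_mid in the frame of cradle_2 between -0.011 and 0.008 m and y of tube_a_mid in the frame of cradle_2 between -0.006 and 0.006 m and z of tube_a_mid in the frame of cradle_2 between -0.008 and 0.008 m and angle between the z axis of tube_a_mid and the x axis of cradle_2, either way round below 0.12 rad and angle between tube_a_mid's own z axis and vertical below 1.5 rad)) and ((x of tube_b_mid in the frame of cradle_0 between -0.011 and 0.008 m and y of tube_b_mid in the frame of cradle_0 between -0.006 and 0.006 m and z of tube_b_mid in the frame of cradle_0 between -0.008 and 0.008 m and angle between the z axis of tube_b_mid and the x axis of cradle_0, either way round below 0.12 rad and angle between tube_b_mid's own z axis and vertical below 1.5 rad) or (x of tube_b_mid in the frame of cradle_1 between -0.011 and 0.008 m and y of tube_b_mid in the frame of cradle_1 between -0.006 and 0.006 m and z of tube_b_mid in the frame of cradle_1 between -0.008 and 0.008 m and angle between the z axis of tube_b_mid and the x axis of cradle_1, either way round below 0.12 rad and angle between tube_b_mid's own z axis and vertical below 1.5 rad) or (x of tube_b_mid in the frame of cradle_2 between -0.011 and 0.008 m and y of tube_b_mid in the frame of cradle_2 between -0.006 and 0.006 m and z of tube_b_mid in the frame of cradle_2 between -0.008 and 0.008 m and angle between the z axis of tube_b_mid and the x axis of cradle_2, either way round below 0.12 rad and angle between tube_b_mid's own z axis and vertical below 1.5 rad)) and ((x of tube_c_mid in the frame of cradle_0 between -0.011 and 0.008 m and y of tube_c_mid in the frame of cradle_0 between -0.006 and 0.006 m and z of tube_c_mid in the frame of cradle_0 between -0.008 and 0.008 m and angle between the z axis of tube_c_mid and the x axis of cradle_0, either way round below 0.12 rad and angle between tube_c_mid's own z axis and vertical below 1.5 rad) or (x of tube_c_mid in the frame of cradle_1 between -0.011 and 0.008 m and y of tube_c_mid in the frame of cradle_1 between -0.006 and 0.006 m and z of tube_c_mid in the frame of cradle_1 between -0.008 and 0.008 m and angle between the z axis of tube_c_mid and the x axis of cradle_1, either way round below 0.12 rad and angle between tube_c_mid's own z axis and vertical below 1.5 rad) or (x of tube_c_mid in the frame of cradle_2 between -0.011 and 0.008 m and y of tube_c_mid in the frame of cradle_2 between -0.006 and 0.006 m and z of tube_c_mid in the frame of cradle_2 between -0.008 and 0.008 m and angle between the z axis of tube_c_mid and the x axis of cradle_2, either way round below 0.12 rad and angle between tube_c_mid's own z axis and vertical below 1.5 rad))), for 0.3 s.
3. the rack is fully home and the door shut (value of joint rack below 0.006 m and value of joint door below 0.06 rad), for 0.3 s.
4. the start key is pressed with the door shut (value of joint start_key above 0.004 m and value of joint door below 0.06 rad), for 0.05 s.
At the end, for the whole second after the job is handed in: Every tube lies in a cradle (its middle within 8 mm down and 11 mm up the slope, 6 mm sideways and 8 mm in height of the cradle's point, along the slope within 7 degrees, cap end higher), the rack is home within 6 mm, the door shut within 0.06 rad, the start key has been pressed and is up again (all of step 2 and all of step 3 and value of joint start_key below 0.002 m); the robot touches nothing.
It fails at once if the petri dish stack is shoved more than 4 cm or tipped over (distance of petri_stack from where it was at the start of the episode above 0.04 m or angle between petri_stack's own z axis and vertical above 0.5 rad).
It fails at once if the green tape roll is shoved more than 4 cm or tipped over (distance of tape_green from where it was at the start of the episode above 0.04 m or angle between tape_green's own z axis and vertical above 0.5 rad).
Of tube_a, tube_b, tube_c only 2 to 3 are there at a start; the rules pass over those that are not, and their reading is None.
At some moment in a run one of tube_b may be knocked a few centimetres aside while the robot is not near it.
Once in a run the grip may slacken for a moment while it holds something.
It also fails if it takes over 210 s, if anything falls off the work surface, if the arm or the gripper's body presses on something with over 40 N, if the wrist force passes 120 N, or if a joint passes its speed limit or range.

## Working session

There is one attempt and no reset: what is moved stays moved. The work goes in short steps, each a Python script; the robot and the scene stay as the last script left them, time stands still between calls to the robot, and variables do not carry over. Pictures are saved under pics/ and viewed, and the job is handed in when it is done.

```bash
ls; mkdir -p pics; python3 - <<'E'
from plant import *
import cv2
s=observe(); print(s)
for n in ["scene","top","wrist"]:
    im,d=get_image(n); cv2.imwrite(f"pics/{n}0.png",im[...,::-1]); c=get_calibration(n); print(n,c["intrinsics"],c["world_from_camera"])
E
```

```text
pics
{'time_s': 0.0, 'q': array([ 1.10892518e+00,  2.21227596e-01,  1.52759784e+00, -6.40379712e-06,
        1.39470944e+00, -1.26123836e-01]), 'joint_velocities': array([ 0.00062774, -0.00072312, -0.00053135,  0.00086428,  0.00180523,
        0.00107985]), 'joint_torque': array([ 2.93240064e-04, -4.96893740e+01, -3.89398420e+01, -1.56548726e-04,
        1.12673882e-02,  1.48546572e-06]), 'eef_pos': array([0.20564729, 0.5895045 , 0.20240541]), 'tcp_rot': array([-1.69367513,  1.5688541 , -2.02942131]), 'ft_force': array([0.31264627, 0.0779551 , 0.93459727]), 'torque': array([ 0.01240676, -0.01311745, -0.00884319]), 'opening': 0.08526473573441815}
scene [[495.16988432   0.         285.22643567]
 [  0.         495.16988432 201.74675407]
 [  0.           0.           1.        ]] [[ 0.78678677 -0.31848207  0.5287114  -0.08986873]
 [-0.61714728 -0.39233885  0.68205532 -0.65690747]
 [-0.00978837 -0.86292491 -0.50523736  0.76699753]
 [ 0.          0.          0.          1.        ]]
top [[540.09534812   0.         279.76271743]
 [  0.         540.09534812 212.70570319]
 [  0.           0.           1.        ]] [[-0.00155627 -0.99130958  0.13154047  0.37600513]
 [-0.99992988  0.00308682  0.01143248  0.14797221]
 [-0.01173917 -0.13151346 -0.99124488  1.52795393]
 [ 0.          0.          0.          1.        ]]
wrist [[355.76875442   0.         281.32935257]
 [  0.         355.76875442 208.27677283]
 [  0.           0.           1.        ]] [[ 3.29722306e-01  9.09852765e-01  2.51895112e-01  1.42869870e-01]
 [ 9.44077514e-01 -3.17508628e-01 -8.89152287e-02  6.12232565e-01]
 [-9.20895335e-04  2.67125845e-01 -9.63661214e-01  3.72877960e-01]
 [ 0.00000000e+00  0.00000000e+00  0.00000000e+00  1.00000000e+00]]
```

View pics/scene0.png

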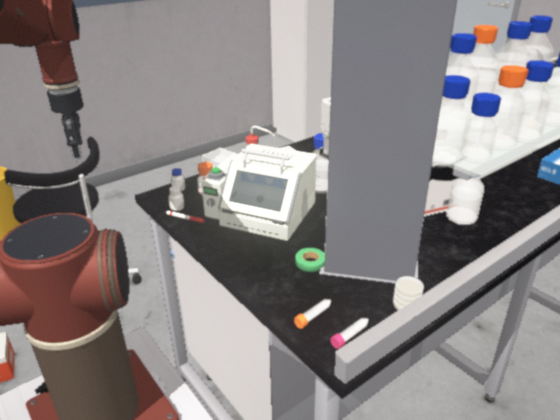

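View pics/top0.png

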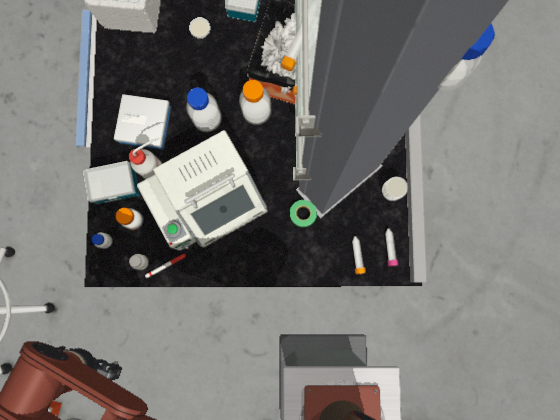

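View pics/wrist0.png

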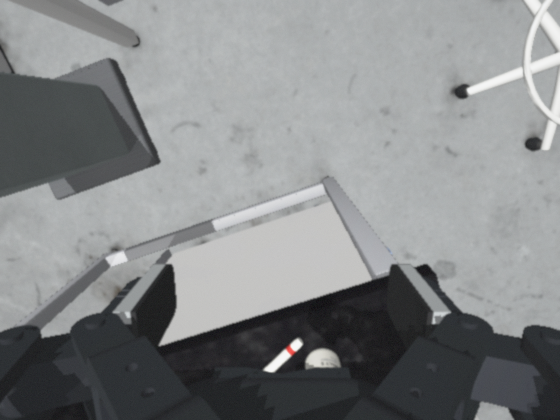

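The incubator is centre-left, turned on the bench. Two tubes lie near the front right: orange cap at top (359,270) and magenta at (391,262). The tape is at (303,213), the petri stack at (395,188), and there is a grey upright panel. Next I'll measure positions from depth.

```bash
cat > h.py <<'E'
from plant import *
import numpy as np, cv2
from scipy.spatial.transform import Rotation as Ro
def world(name,im_d,c=None):
    c=c or get_calibration(name);K=c["intrinsics"];T=c["world_from_camera"]
    d=im_d;v,u=np.mgrid[:d.shape[0],:d.shape[1]]
    P=np.stack([(u-K[0,2])/K[0,0]*d,(v-K[1,2])/K[1,1]*d,d],-1)
    W=P@T[:3,:3].T+T[:3,3]; W[d==0]=np.nan
    return W
def proj(name,p,c=None):
    c=c or get_calibration(name);K=c["intrinsics"];T=np.linalg.inv(c["world_from_camera"])
    q=np.asarray(p)@T[:3,:3].T+T[:3,3]; return (q@K.T)[...,:2]/q[...,2:3]
E
python3 - <<'E'
from h import *
im,d=get_image("top"); W=world("top",d); np.savez("top0.npz",im=im,d=d,W=W)
cv2.imwrite("pics/topcrop1.png",cv2.resize(im[120:300,80:430,::-1],None,fx=2.28,fy=2.28,interpolation=cv2.INTER_CUBIC))
im2,d2=get_image("scene"); W2=world("scene",d2); np.savez("sc0.npz",im=im2,d=d2,W=W2)
cv2.imwrite("pics/scenecrop1.png",cv2.resize(im2[100:350,140:480,::-1],None,fx=2.3,fy=2.3,interpolation=cv2.INTER_CUBIC))
for n,(u,v) in dict(orange=(359,270),otip=(357,238),mag=(392,262),mtip=(390,230),petri=(395,188),tape=(303,203),key=(173,229),roof=(200,165),bench=(330,270),panel=(330,190),panelhi=(400,60),edge1=(415,250)).items(): print(n,W[v,u].round(3))
E
```

```text
orange [ 0.415 -0.053  0.03 ]
otip [ 0.504 -0.051  0.018]
mag [ 0.437 -0.144  0.031]
mtip [ 0.527 -0.144  0.014]
petri [ 0.638 -0.152  0.06 ]
tape [0.604 0.1   0.016]
key [0.518 0.439 0.147]
roof [0.68  0.368 0.172]
bench [0.416 0.025 0.006]
panel [0.58  0.052 0.366]
panelhi [0.576 0.045 1.064]
edge1 [ 0.468 -0.202  0.059]
```

```bash
python3 - <<'E'
from h import *
z=np.load("sc0.npz");W=z["W"]
for n,(u,v) in dict(panel1=(335,150),panel2=(430,150),panel3=(340,40),pb=(330,270),pb2=(415,275),o=(305,320),m=(340,338)).items(): print(n,W[v,u].round(3))
E
```

```text
panel1 [0.582 0.036 0.331]
panel2 [ 0.705 -0.112  0.348]
panel3 [0.583 0.037 0.557]
pb [0.583 0.035 0.011]
pb2 [ 0.734 -0.103  0.006]
o [ 0.415 -0.068  0.024]
m [ 0.435 -0.155  0.028]
```

View pics/topcrop1.png

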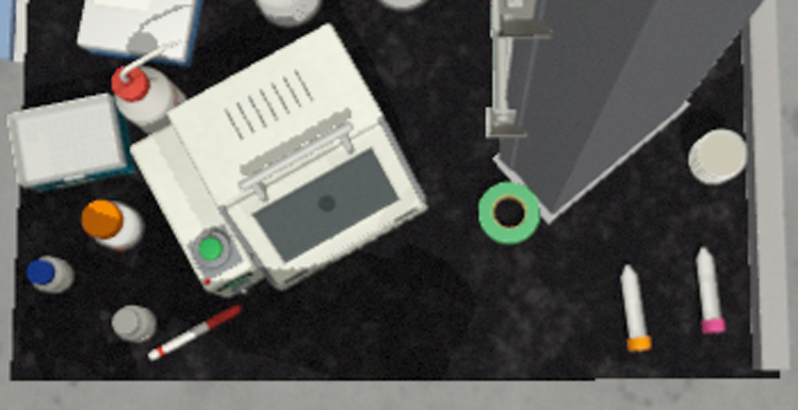

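View pics/scenecrop1.png

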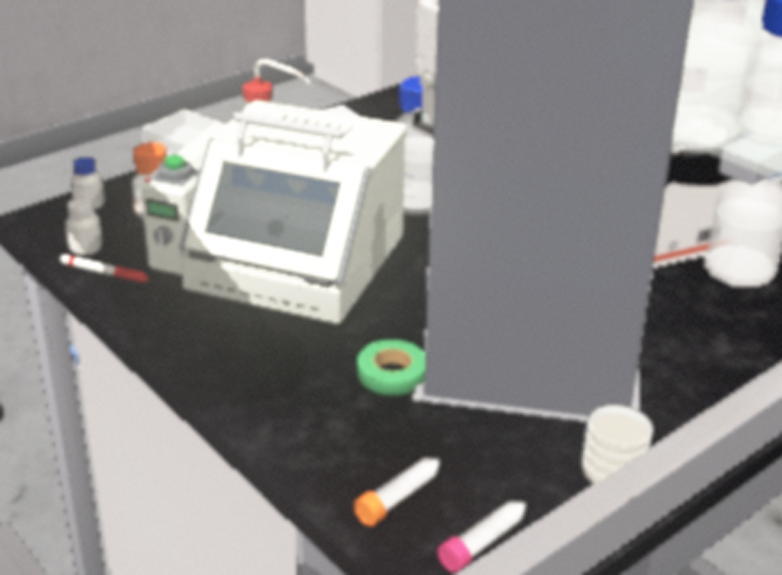

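```bash
cat >> h.py <<'E'
def rot(a,y):
    a=np.asarray(a,float);a=a/np.linalg.norm(a);y=np.asarray(y,float);y=y-a*(a@y);y/=np.linalg.norm(y)
    return np.stack([a,y,np.cross(a,y)],1)
def eul(R): return Ro.from_matrix(R).as_euler('xyz')
def snap(tag):
    c=get_calibration("wrist"); im,d=get_image("wrist"); W=world("wrist",d,c)
    np.savez(f"{tag}.npz",im=im,d=d,W=W,K=c["intrinsics"],T=c["world_from_camera"]); cv2.imwrite(f"pics/{tag}.png",im[...,::-1]); return im,W
E
python3 - <<'E'
from h import *
D=[0,0,-1]
s=observe();print(Ro.from_euler('xyz',s['tcp_rot']).as_matrix().round(2))
for p in [(.5,.3,.42),(.52,.33,.38),(.45,-.1,.35),(.4,-.1,.4)]:
  for ang in [0,45,90,135,26,-26,-64,64,180,-90,-135]:
    a=np.radians(ang); q=inverse_kinematics(p,eul(rot(D,[np.cos(a),np.sin(a),0])))
    print(p,ang,None if q is None else np.round(q,2))
E
```

```text
[[-0.    0.33  0.94]
 [-0.    0.94 -0.33]
 [-1.   -0.   -0.  ]]
(0.5, 0.3, 0.42) 0 [ 0.41  0.08  1.29 -0.    1.78  0.41]
(0.5, 0.3, 0.42) 45 [ 0.41  0.08  1.29 -0.    1.78 -0.38]
(0.5, 0.3, 0.42) 90 [ 0.41  0.08  1.29 -0.    1.78 -1.17]
(0.5, 0.3, 0.42) 135 [ 0.41  0.08  1.29 -0.    1.78 -1.95]
(0.5, 0.3, 0.42) 26 [ 0.41  0.08  1.29 -0.    1.78 -0.05]
(0.5, 0.3, 0.42) -26 [ 0.41  0.08  1.29 -0.    1.78  0.86]
(0.5, 0.3, 0.42) -64 [ 0.41  0.08  1.29 -0.    1.78  1.52]
(0.5, 0.3, 0.42) 64 [ 0.41  0.08  1.29 -0.    1.78 -0.71]
(0.5, 0.3, 0.42) 180 None
(0.5, 0.3, 0.42) -90 [ 0.41  0.08  1.29 -0.    1.78  1.98]
(0.5, 0.3, 0.42) -135 None
(0.52, 0.33, 0.38) 0 [ 0.44  0.15  1.28 -0.    1.71  0.44]
(0.52, 0.33, 0.38) 45 [ 0.44  0.15  1.28 -0.    1.71 -0.35]
(0.52, 0.33, 0.38) 90 [ 0.44  0.15  1.28 -0.    1.71 -1.13]
(0.52, 0.33, 0.38) 135 [ 0.44  0.15  1.28 -0.    1.71 -1.92]
(0.52, 0.33, 0.38) 26 [ 0.44  0.15  1.28 -0.    1.71 -0.02]
(0.52, 0.33, 0.38) -26 [ 0.44  0.15  1.28 -0.    1.71  0.89]
(0.52, 0.33, 0.38) -64 [ 0.44  0.15  1.28 -0.    1.71  1.55]
(0.52, 0.33, 0.38) 64 [ 0.44  0.15  
[... 749 characters left out ...]
0.1, 0.4) 0 [-0.44 -0.35  1.71  0.    1.78 -0.44]
(0.4, -0.1, 0.4) 45 [-0.44 -0.35  1.71  0.    1.78 -1.22]
(0.4, -0.1, 0.4) 90 [-0.44 -0.35  1.71  0.    1.78 -2.01]
(0.4, -0.1, 0.4) 135 None
(0.4, -0.1, 0.4) 26 [-0.44 -0.35  1.71  0.    1.78 -0.89]
(0.4, -0.1, 0.4) -26 [-0.44 -0.35  1.71  0.    1.78  0.02]
(0.4, -0.1, 0.4) -64 [-0.44 -0.35  1.71  0.    1.78  0.68]
(0.4, -0.1, 0.4) 64 [-0.44 -0.35  1.71  0.    1.78 -1.55]
(0.4, -0.1, 0.4) 180 None
(0.4, -0.1, 0.4) -90 [-0.44 -0.35  1.71  0.    1.78  1.13]
(0.4, -0.1, 0.4) -135 [-0.44 -0.35  1.71  0.    1.78  1.92]<sys>:0: UserWarning: Gimbal lock detected. Setting third angle to zero since it is not possible to uniquely determine all angles.
```

```bash
python3 - 2>/dev/null <<'E'
from h import *
D=[0,0,-1]
def dirv(g): a=np.radians(g); return [np.cos(a),np.sin(a),0]
movep((.42,.30,.44),eul(rot(D,dirv(-64)))); hold(.2)
snap("w1")
movep((.36,-.09,.40),eul(rot(D,dirv(-90)))); hold(.2)
snap("w2"); print(observe()['time_s'])
E
```

```text
3.8083
```

View pics/w1.png

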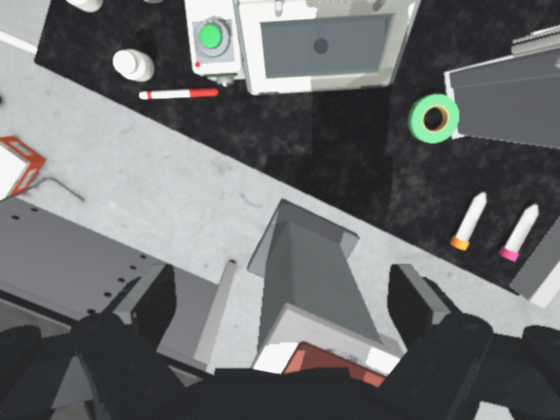

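View pics/w2.png

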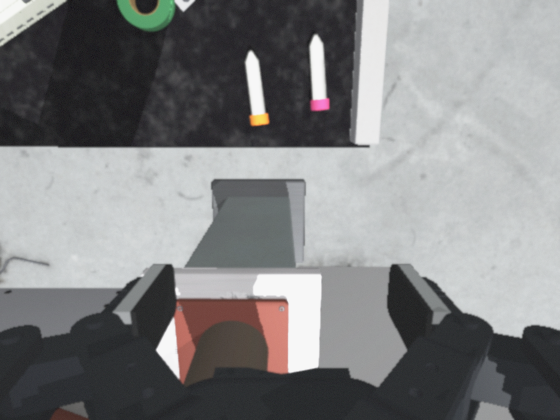

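Wrist view w2: orange cap at (259,120) with tip (251,52), magenta cap at (320,104) with tip (316,37). Now the numbers for the tubes and the incubator roof.

```bash
cat > tubes.py <<'E'
from h import *
def tubes(im,W,lim=((.35,.75),(-.2,.35)),zr=(.008,.05)):
    """cap by hue, body whites near; returns list of (hue,mid,dir,info)"""
    hsv=cv2.cvtColor(im,cv2.COLOR_RGB2HSV);res=[]
    ok=np.isfinite(W[...,2])&(W[...,2]>zr[0])&(W[...,2]<zr[1])&(W[...,0]>lim[0][0])&(W[...,0]<lim[0][1])&(W[...,1]>lim[1][0])&(W[...,1]<lim[1][1])
    for nm,h0,h1 in [("orange",5,24),("pink",155,178)]:
        cm=(hsv[...,0]>=h0)&(hsv[...,0]<=h1)&(hsv[...,1]>120)&(hsv[...,2]>120)&ok
        n,l,st,ce=cv2.connectedComponentsWithStats(cm.astype(np.uint8))
        if n<2: continue
        k=1+np.argmax(st[1:,4]); cap=W[l==k]; cc=cap.mean(0)
        bm=(hsv[...,1]<70)&(hsv[...,2]>130)&ok&(np.hypot(W[...,0]-cc[0],W[...,1]-cc[1])<.115)
        n,l,st,ce=cv2.connectedComponentsWithStats((bm|(l==k)).astype(np.uint8))
        lab=l[tuple(np.argwhere(l==l)[0])]
        u=np.argwhere(cm)[len(np.argwhere(cm))//2]; P=W[(l==l[u[0],u[1]])]
        m=np.median(P[:,:2],0);
        d=cc[:2]-P[:,:2].mean(0); vv=np.linalg.svd(P[:,:2]-P[:,:2].mean(0))[2][0]; vv*=np.sign(vv@d)
        t=(P[:,:2]-m)@vv; nn=(P[:,:2]-m)@np.array([-vv[1],vv[0]])
        mid=m+vv*(t.min()+t.max())/2+np.array([-vv[1],vv[0]])*(np.percentile(nn,3)+np.percentile(nn,97))/2
        res.append((nm,mid.round(4),np.degrees(np.arctan2(vv[1],vv[0])).round(1),"len",(t.max()-t.min()).round(4),"zmax body",np.percentile(P[:,2],97).round(4),len(P)))
    return res
E
python3 - <<'E'
from tubes import *
for f in ["top0","sc0","w2","w1"]:
    z=np.load(f+".npz")
    for r in tubes(z["im"],z["W"]): print(f,r)
for f in ["top0","w1","sc0"]:
    z=np.load(f+".npz");W=z["W"]
    m=np.isfinite(W[...,2])&(abs(W[...,2]-.17)<.006)&(W[...,1]>.15)&(W[...,1]<.55)&(W[...,0]<.85)
    n,l,st,ce=cv2.connectedComponentsWithStats(m.astype(np.uint8)); k=1+np.argmax(st[1:,4])
    P=W[l==k]; print(f,len(P),P[:,2].mean(), cv2.minAreaRect((P[:,:2]*1000).astype(np.float32)))
    print(cv2.boxPoints(cv2.minAreaRect((P[:,:2]*1000).astype(np.float32))).round(0).tolist())
E
```

```text
top0 ('orange', array([ 0.4582, -0.0505]), np.float64(-173.2), 'len', np.float64(0.1045), 'zmax body', np.float64(0.0312), 250)
top0 ('pink', array([ 0.4798, -0.1423]), np.float64(-175.1), 'len', np.float64(0.1013), 'zmax body', np.float64(0.0305), 249)
sc0 ('orange', array([ 0.4556, -0.0537]), np.float64(-173.3), 'len', np.float64(0.1014), 'zmax body', np.float64(0.0279), 388)
sc0 ('pink', array([ 0.4792, -0.1457]), np.float64(-175.8), 'len', np.float64(0.1046), 'zmax body', np.float64(0.0278), 429)
w2 ('orange', array([ 0.4586, -0.05  ]), np.float64(-173.0), 'len', np.float64(0.1046), 'zmax body', np.float64(0.0274), 986)
w2 ('pink', array([ 0.4803, -0.1417]), np.float64(-175.2), 'len', np.float64(0.1038), 'zmax body', np.float64(0.0275), 1033)
w1 ('orange', array([ 0.4586, -0.0472]), np.float64(-174.0), 'len', np.float64(0.1041), 'zmax body', np.float64(0.0269), 781)
w1 ('pink', array([ 0.4804, -0.1397]), np.float64(-176.2), 'len', np.float64(0.1042), 'zmax body', np.float64(0.0273), 791)
top0 3935 0.16931620166001649 ((660.4769897460938, 364.8458251953125), (147.7294158935547, 211.6556854248047), 29.287185668945312)
[[544.0, 421.0], [648.0, 236.0], [777.0, 309.0], [673.0, 493.0]]
w1 1614 0.16867396445045424 ((590.3818359375, 354.12091064453125), (16.914836883544922, 162.8163604736328), 25.915800094604492)
[[547.0, 424.0], [618.0, 277.0], [634.0, 285.0], [562.0, 431.0]]
sc0 1440 0.16906350901220432 ((658.1973876953125, 362.63800048828125), (151.21189880371094, 212.7411346435547), 29.005945205688477)
[[540.0, 419.0], [644.0, 233.0], [776.0, 306.0], [673.0, 492.0]]
```

```bash
python3 - 2>/dev/null <<'E'
from h import *
D=[0,0,-1]
def dirv(g): a=np.radians(g); return [np.cos(a),np.sin(a),0]
movep((.50,.40,.46),eul(rot(D,dirv(26)))); hold(.2)
snap("w3"); print(observe()['time_s'])
E
```

```text
5.9167
```

View pics/w3.png

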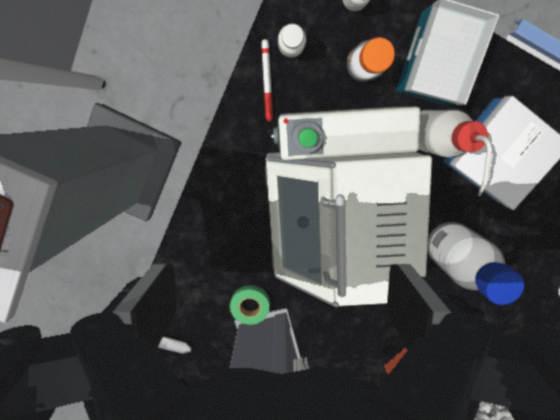

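Wrist view w3 shows the closed door. Its bar handle runs from (340,195) to (342,293), the green key is at (308,138), and the window has a black knob visible at (303,222).

```bash
python3 - 2>/dev/null <<'E'
from h import *
z=np.load("w3.npz");W=z["W"];im=z["im"]
hsv=cv2.cvtColor(im,cv2.COLOR_RGB2HSV)
sub=np.zeros(W.shape[:2],bool);sub[150:300,260:350]=1
m=sub&(W[...,2]>.185)&(W[...,2]<.22)
P=W[m];print("handle",len(P),P.mean(0).round(4),P[:,2].max().round(4))
t=np.percentile(P[:,2],50); Q=P[P[:,2]>.19]
l=cv2.fitLine(Q[:,:2].astype(np.float32),cv2.DIST_HUBER,0,.001,.001).ravel(); print("dir",np.degrees(np.arctan2(l[1],l[0])),l)
pr=(Q[:,:2]-l[2:])@l[:2]; print("ends",pr.min(),pr.max(), l[2:]+l[:2]*(pr.min()+pr.max())/2)
# roof
sub=np.zeros(W.shape[:2],bool);sub[150:310,325:435]=1
m=sub&(abs(W[...,2]-.169)<.004)
P=W[m];r=cv2.minAreaRect((P[:,:2]*1000).astype(np.float32));print("roof",P[:,2].mean(),r,cv2.boxPoints(r).round(0).tolist())
# door face plane: fit
sub=np.zeros(W.shape[:2],bool);sub[165:270,270:330]=1
P=W[sub&np.isfinite(W[...,2])&(W[...,2]>.07)&(W[...,2]<.17)]
c=np.median(P,0);
for _ in range(5):
    u,s,v=np.linalg.svd(P-P.mean(0),full_matrices=False);n=v[2];d=(P-P.mean(0))@n;P=P[abs(d)<max(.002,2*d.std()) ]
n*=np.sign(n[2]);print("door plane n",n.round(3),"yaw",np.degrees(np.arctan2(-n[1],-n[0])),"tilt",np.degrees(np.arccos(n[2])),P.mean(0).round(4),len(P))
m=(hsv[...,0]>50)&(hsv[...,0]<85)&(hsv[...,1]>120)&(W[...,2]>.1)
P=W[m];print("key",P.mean(0).round(4),len(P), ((np.percentile(P,2,axis=0)+np.percentile(P,98,axis=0))/2).round(4))
E
```

```text
handle 1130 [0.6111 0.3423 0.2065] 0.212
dir -60.72393 [ 0.48901814 -0.8722736   0.6114717   0.34263945]
ends -0.06666803668866189 0.07235564854136774 [0.61286239 0.34015887]
roof 0.16918540783666325 ((662.2860107421875, 366.4717102050781), (143.0927276611328, 212.38404846191406), 28.931856155395508) [[548.0, 425.0], [651.0, 239.0], [776.0, 308.0], [674.0, 494.0]]
door plane n [-0.663 -0.386  0.642] yaw 30.23378338455326 tilt 50.08599680760277 [0.5625 0.3329 0.1212] 5676
key [0.519  0.4434 0.1518] 264 [0.5191 0.4435 0.1517]
```

Hinge is at about (0.5335, 0.295) with yaw about 29.2°. The handle sits about 91 mm behind it at z≈0.204, so the measurements agree with the text. Next I'll open the door by caging the bar and following the arc.

```bash
cat >> h.py <<'E'
D=np.array([0,0,-1.])
YAW=np.radians(29.2); H=np.array([.5335,.295,.065])
X=np.array([np.cos(YAW),np.sin(YAW),0]); Y=np.array([-np.sin(YAW),np.cos(YAW),0]); Z=np.array([0,0,1.])
def inc(x,y,z): return H+X*x+Y*y+Z*z      # hinge frame -> world
def bar(th):  # handle position at door angle th
    e=np.radians(50)+th; return inc(.165*np.cos(e)+.02*np.cos(e+np.pi/2),0,.165*np.sin(e)+.02*np.sin(e+np.pi/2))
def st(tag=""):
    s=observe(); print(tag,"t",round(s['time_s'],2),"p",s['eef_pos'].round(4),"F",s['ft_force'].round(1),"op",round(s['opening'],4))
E
python3 - 2>/dev/null <<'E'
from h import *
R=eul(rot(D,X)); b=bar(0); print(b)
off=np.array([0,0,-.014])
gripper_to(.05)
movep(b+[0,0,.07],R); st()
r=move_l(b+off,feed=.1,max_force=15); st(f"down {r}")
hold(.1); snap("w4")
E
```

```text
[0.61270813 0.33926793 0.20425309]
 t 7.26 p [0.613  0.3401 0.2763] F [-0.2  0.3  1.5] op 0.0498
down False t 8.25 p [0.6133 0.3395 0.1913] F [ 0.3 -0.1  1.3] op 0.05
```

View pics/w4.png

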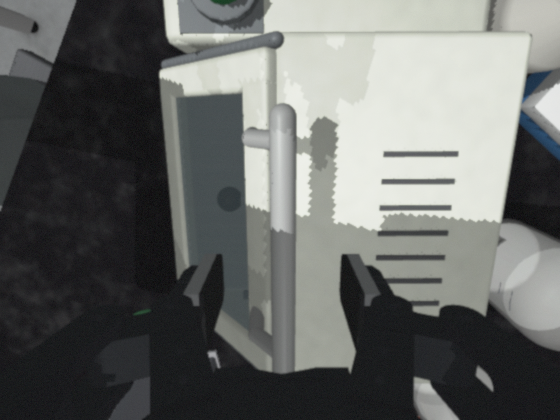

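The bar (column 283) is midway between the fingers and parallel to them. Swinging now.

```bash
python3 - 2>/dev/null <<'E'
from h import *
off=np.array([0,0,-.014])
gripper_to(.022,f_grip=20); st("cage")
for th in np.radians([8,18,28,38,48,58,66]):
    p=bar(th)+off; r=move_l(p,feed=.12,max_force=40); st(f"{np.degrees(th):.0f} {r}")
    if r: break
E
```

```text
cage t 8.78 p [0.6127 0.3393 0.1903] F [0.1 0.3 0.1] op 0.022
8 False t 9.12 p [0.5954 0.3295 0.2024] F [-0.7 -1.2 -0.2] op 0.0223
18 False t 9.52 p [0.5717 0.3163 0.2116] F [-0.5  0.1  0.1] op 0.022
28 False t 9.91 p [0.5469 0.3024 0.2166] F [ 0.6 -0.  -0.2] op 0.0215
38 False t 10.3 p [0.5216 0.2883 0.2167] F [0.3 0.1 0.5] op 0.0226
48 False t 10.69 p [0.4968 0.2744 0.2118] F [ 0.2 -0.1  0.3] op 0.0221
58 False t 11.08 p [0.4731 0.2611 0.2021] F [-0.1  0.6  0.5] op 0.0223
66 False t 11.43 p [0.4553 0.2512 0.1908] F [ 0.1  0.5 -0.6] op 0.0221
```

```bash
python3 - 2>/dev/null <<'E'
from h import *
im,d=get_image("scene"); cv2.imwrite("pics/s5.png",cv2.resize(im[100:350,140:480,::-1],None,fx=2.3,fy=2.3)); snap("w5"); st()
E
```

```text
t 11.53 p [0.4558 0.2514 0.1913] F [0.1 0.8 0.4] op 0.0219
```

View pics/s5.png

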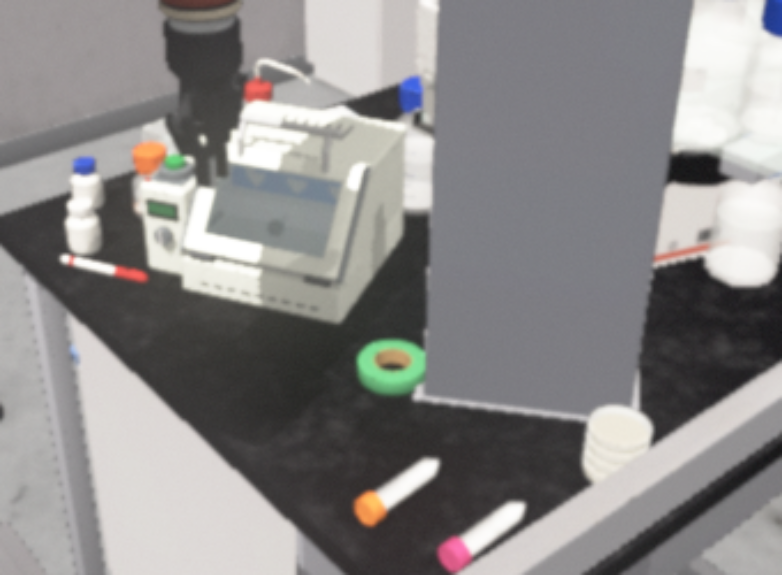

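View pics/w5.png

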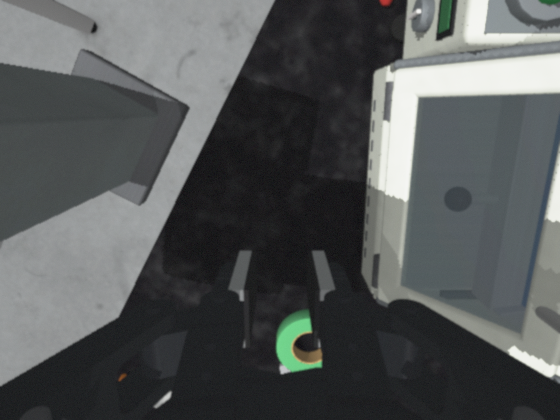

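The door did not move. With the jaws part-closed the pads sit farther back and slipped over the bar. I'll go back deeper and pinch the bar this time.

```bash
python3 - 2>/dev/null <<'E'
from h import *
R=eul(rot(D,X)); b=bar(0)
off=np.array([0,0,-.024])
gripper_to(.05,f_grip=30)
movep(b+[0,0,.07],R)
r=move_l(b+off,feed=.1,max_force=15); st(f"down {r}")
gripper_to(0.0,f_grip=30); st("grip")
r0=observe()['eef_pos']-b
for th in np.radians([8,18,28]):
    r=move_l(bar(th)+off,feed=.1,max_force=50); st(f"{np.degrees(th):.0f} {r}")
    if r: break
snap("w6")
E
```

```text
down False t 13.82 p [0.6133 0.3395 0.1814] F [0.1 1.1 0. ] op 0.0499
grip t 14.35 p [0.614  0.3398 0.1824] F [1.  0.5 5.5] op -0.0
8 False t 14.73 p [0.5951 0.3294 0.1918] F [-0.1 -0.8 -0.8] op -0.0
18 False t 15.18 p [0.5716 0.3162 0.2015] F [-0.3  0.2  0.2] op 0.0002
28 False t 15.62 p [0.5468 0.3024 0.2066] F [-0.3 -0.2  0.4] op -0.0002
```

View pics/w6.png

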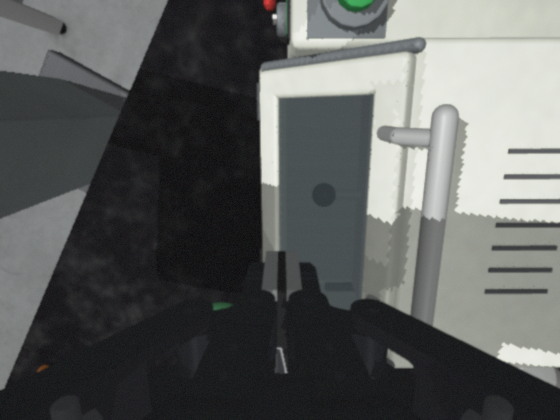

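```bash
python3 - 2>/dev/null <<'E'
from h import *
z=np.load("w6.npz");W=z["W"]
for u,v in [(444,120),(440,160),(435,220),(428,290),(470,150),(480,300),(400,200),(283,255),(283,265),(270,262),(300,265)]: print(u,v,W[v,u].round(4))
z=np.load("w4.npz");W=z["W"]
print("w4")
for u,v in [(283,115),(283,160),(283,220),(283,290),(283,340),(215,260),(205,290),(345,260),(360,290)]: print(u,v,W[v,u].round(4))
print(get_calibration("wrist")["world_from_camera"][:3,3], observe()["eef_pos"])
E
```

```text
444 120 [0.5817 0.3938 0.2099]
440 160 [0.5908 0.378  0.2102]
435 220 [0.6059 0.3528 0.2105]
428 290 [0.6251 0.32   0.2105]
470 150 [0.6213 0.3953 0.1691]
480 300 [0.6865 0.3203 0.1691]
400 200 [0.6024 0.3507 0.1699]
283 255 [0.5431 0.3123 0.2427]
283 265 [0.5429 0.3125 0.253 ]
270 262 [0.5385 0.31   0.25  ]
300 265 [0.5508 0.3125 0.2446]
w4
283 115 [0.583  0.3972 0.2095]
283 160 [0.592  0.381  0.2099]
283 220 [0.6051 0.3577 0.2103]
283 290 [0.6224 0.3269 0.2089]
283 340 [0.6356 0.3033 0.2096]
215 260 [0.5863 0.3365 0.2328]
205 290 [0.5871 0.3371 0.257 ]
345 260 [0.6308 0.3613 0.2328]
360 290 [0.6321 0.3611 0.2554]
[0.51477438 0.36160546 0.37676078] [0.54687055 0.30242308 0.20652721]
```

```bash
python3 - 2>/dev/null <<'E'
from h import *
s=observe();print(proj("wrist",s['eef_pos']), proj("wrist",s['eef_pos']+[0,0,.04]),s['eef_pos'])
z=np.load("w6.npz");d=z["d"];print(d[245:300:6,283].round(3)); print(d[200:330:10,283])
E
```

```text
[279.50463749 246.19667916] [279.07162056 282.87668781] [0.54687055 0.30242308 0.20652721]
[0.307 0.148 0.142 0.137 0.132 0.127 0.121 0.118 0.117 0.117]
[0.2970645  0.29997602 0.3032754  0.3057221  0.30749568 0.30911997
 0.13889772 0.131409   0.12249517 0.11539193 0.1181986  0.11981267
 0.12029912]
```

```bash
python3 - 2>/dev/null <<'E'
from h import *
for f,tz in [("w3",None),("w4",.1913),("w5",.1913),("w6",.2066)]:
    z=np.load(f+".npz");W=z["W"];d=z["d"];v,u=np.mgrid[:420,:560]
    m=(d>0)&(d<.19)&(v>200)
    P=W[m]; 
    i=np.argsort(P[:,2])[:5]; print(f,m.sum(),P[i].round(4).tolist(),tz, np.argwhere(m)[i].tolist())
st()
E
```

```text
w3 46846 [[0.4606, 0.385, 0.5004], [0.463, 0.3799, 0.5005], [0.4659, 0.3738, 0.5005], [0.4654, 0.3751, 0.5007], [0.4608, 0.3848, 0.5007]] None [[272, 174], [285, 175], [300, 176], [297, 176], [273, 174]]
w4 54765 [[0.6345, 0.2923, 0.1979], [0.6329, 0.2907, 0.1979], [0.6338, 0.2914, 0.1982], [0.6318, 0.2883, 0.1983], [0.6339, 0.2923, 0.1983]] 0.1913 [[341, 271], [342, 267], [342, 269], [345, 263], [341, 270]]
w5 52312 [[0.4441, 0.2514, 0.2181], [0.4634, 0.2622, 0.2183], [0.4438, 0.2519, 0.2184], [0.4642, 0.2607, 0.2186], [0.4444, 0.2509, 0.2191]] 0.1913 [[257, 256], [257, 307], [256, 256], [261, 307], [259, 256]]
w6 55054 [[0.6152, 0.3291, 0.2012], [0.6016, 0.3528, 0.2017], [0.6069, 0.3434, 0.2018], [0.6099, 0.3382, 0.2019], [0.5988, 0.3574, 0.2021]] 0.2066 [[260, 416], [211, 421], [231, 419], [242, 418], [201, 422]]
 t 15.67 p [0.5469 0.3024 0.2065] F [-0.1 -0.5 -0.9] op -0.0003
```

The camera depth puts the fingertips above the stated TCP. I'll touch the bare bench with shut fingers to calibrate the real tip offset.

```bash
python3 - 2>/dev/null <<'E'
from h import *
R=eul(rot(D,X))
p=observe()['eef_pos']; move_l(p+[0,0,.06],feed=.2)
movep((.43,.11,.10),R); hold(.2); snap("w7"); st()
r=move_l((.43,.11,-.005),feed=.04,max_force=6); st(f"touch {r}")
hold(.2); st()
im,d=get_image("scene"); cv2.imwrite("pics/s7.png",cv2.resize(im[100:350,140:480,::-1],None,fx=2.3,fy=2.3)); 
move_l((.43,.11,.1),feed=.2)
E
```

```text
t 17.45 p [0.4309 0.1105 0.1007] F [ 0.  -0.2 -0.5] op -0.0003
touch False t 20.23 p [ 0.4302  0.11   -0.0048] F [-0.1 -0.1 -0.7] op -0.0001
 t 20.43 p [ 0.43    0.11   -0.0049] F [0.8 0.3 0.6] op 0.0
```

View pics/s7.png

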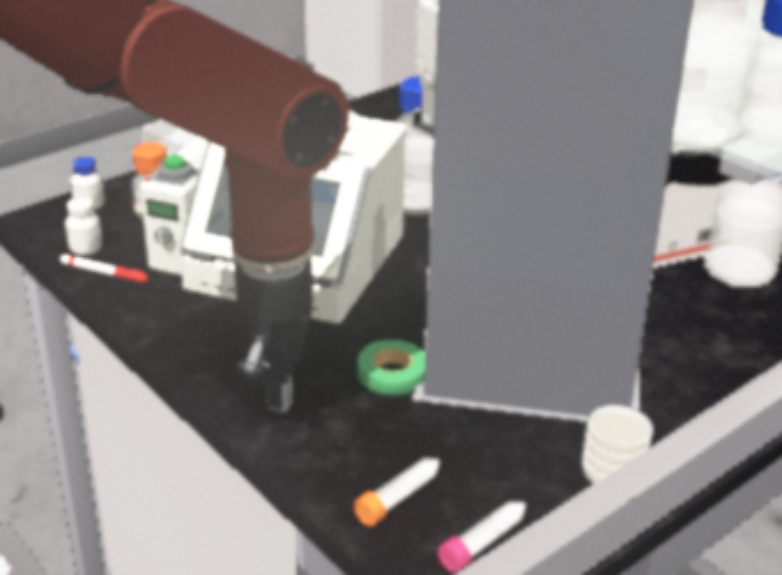

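```bash
python3 - 2>/dev/null <<'E'
from h import *
move_l((.43,.11,.0),feed=.2); hold(.1); st()
r=move_l((.43,.11,-.05),feed=.03,max_force=6); st(f"touch {r}")
hold(.2); st()
move_l((.43,.11,.1),feed=.2)
E
```

```text
t 21.9 p [0.4312 0.1101 0.0011] F [ 0.2 -0.6  0.3] op -0.0002
touch True t 22.88 p [ 0.4298  0.11   -0.0278] F [-1.5  0.   8. ] op -0.0006
 t 23.07 p [ 0.4298  0.11   -0.0278] F [-1.3  0.   6.8] op -0.0002
```

Contact came at TCP z = −0.0278, so the real tips are about 27.5 mm short of the reported TCP. I'll add that along the approach axis and check sideways for an offset too.

```bash
python3 - 2>/dev/null <<'E'
from h import *
z=np.load("w7.npz");W=z["W"];d=z["d"];im=z["im"]
cv2.imwrite("pics/w7c.png",cv2.resize(im[220:420,160:400,::-1],None,fx=3,fy=3))
R=rot(D,X); tcp=np.array([.4309,.1105,.1007])
v,u=np.mgrid[:420,:560]; m=(d>0)&(d<.2)&(v>200)
L=(W[m]-tcp)@R
far=L[:,0]>-.06; Q=L[far]; print(len(Q),"x",Q[:,0].max(),"y",Q[:,1].min(),Q[:,1].max(),"z",Q[:,2].min(),Q[:,2].max())
i=np.argsort(-L[:,0])[:300]; print(L[i].min(0),L[i].max(0),L[i].mean(0))
# predicted pixel of tip corner
c={"intrinsics":z["K"],"world_from_camera":z["T"]}
for k in (0,-.0275): print(proj("wrist",tcp+R@np.array([k,0,0]),c),proj("wrist",tcp+R@np.array([k,0,-.011]),c))
E
```

```text
2035 x -0.031059371167363806 y -0.012411311027563154 0.014794981208549605 z -0.011432981350634431 -0.005617098901651823
[-0.03790383 -0.01159523 -0.01122932] [-0.03105937  0.01364918 -0.0056171 ] [-0.03522184  0.00123538 -0.00900742]
[278.91652986 245.95296279] [278.89143356 225.53637679]
[278.60607149 269.18811442] [278.57063648 245.67807868]
```

View pics/w7c.png

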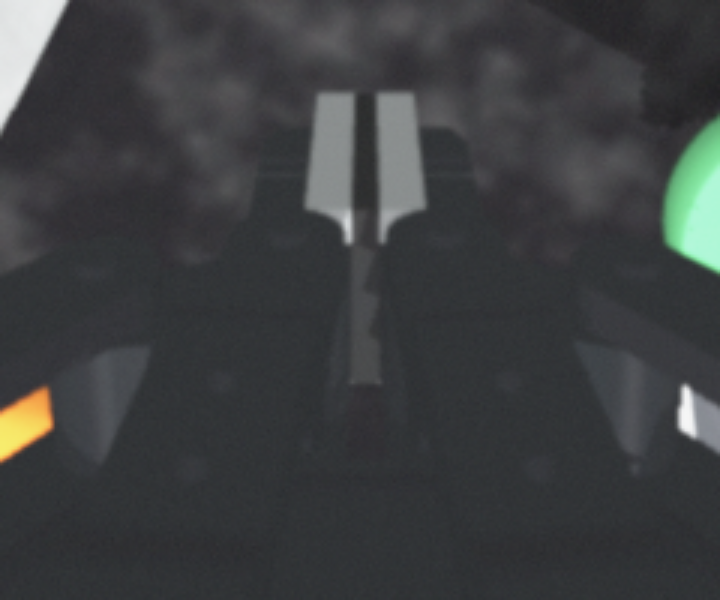

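```bash
cat >> h.py <<'E'
OFF=.028            # real tips lie this far behind the reported TCP
def tc(g,a=D,back=.019):  # command TCP so that the grasp point is at g
    a=np.asarray(a,float);a=a/np.linalg.norm(a); return np.asarray(g)+a*(OFF+back)
E
python3 - 2>/dev/null <<'E'
from h import *
R=eul(rot(D,X)); b=bar(0)
gripper_to(.05,f_grip=30)
movep(tc(b)+[0,0,.08],R)
r=move_l(tc(b),feed=.1,max_force=15); st(f"down {r}")
gripper_to(0.0,f_grip=30); st("grip")
for th in np.radians([8,18,28]):
    r=move_l(tc(bar(th)),feed=.1,max_force=50); st(f"{np.degrees(th):.0f} {r}")
    if r: break
snap("w8")
E
```

```text
down False t 26.57 p [0.6133 0.3395 0.1582] F [ 0.3 -0.1  0.6] op 0.0497
grip t 27.0 p [0.6134 0.3396 0.1582] F [1.6 1.1 2. ] op 0.0109
8 False t 27.38 p [0.596  0.3298 0.1697] F [3.8 1.5 4.1] op 0.0108
18 False t 27.82 p [0.5725 0.3166 0.1801] F [4.3 1.1 8.3] op 0.0108
28 False t 28.27 p [0.5472 0.3024 0.1849] F [2.4 0.  8.3] op 0.0108
```

View pics/w8.png

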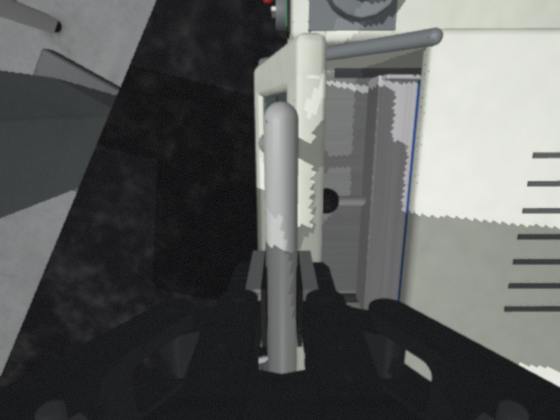

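The grip holds and the door follows. Continuing down the arc.

```bash
python3 - 2>/dev/null <<'E'
from h import *
for th in np.radians([40,52,64,76,88,100,112,122,129]):
    r=move_l(tc(bar(th)),feed=.12,max_force=50); st(f"{np.degrees(th):.0f} {r}")
    if r: break
gripper_to(.035); 
p=observe()['eef_pos']; move_l(p+[0,0,.12],feed=.2); hold(1.0)
movep((.45,.36,.40),eul(rot(D,X))); hold(.2);snap("w9"); st()
E
```

```text
40 False t 28.76 p [0.5158 0.2847 0.1831] F [ 0.7 -0.6  6.4] op 0.0109
52 False t 29.2 p [0.4863 0.2682 0.1747] F [-0.1 -2.3  1.9] op 0.0111
64 False t 29.64 p [0.4592 0.2531 0.1599] F [ 4.3 -3.5 -4.2] op 0.0107
76 False t 30.08 p [0.4352 0.2398 0.1392] F [ 6.1 -2.6 -5. ] op 0.011
88 False t 30.52 p [0.4155 0.2289 0.1132] F [ 6.2 -1.3 -4. ] op 0.0109
100 False t 30.97 p [0.401  0.2208 0.0828] F [ 6.3 -1.3 -3.5] op 0.0105
112 False t 31.41 p [0.3923 0.216  0.0497] F [ 6.7  0.1 -3.2] op 0.0107
122 False t 31.8 p [0.3897 0.2147 0.0209] F [ 6.3 -0.1 -2.5] op 0.0111
129 False t 32.12 p [0.3903 0.2151 0.0011] F [ 0.3 -2.   6.6] op 0.0101
 t 35.72 p [0.4499 0.3595 0.3991] F [-0.5  0.1  0.4] op 0.0347
```

View pics/w9.png

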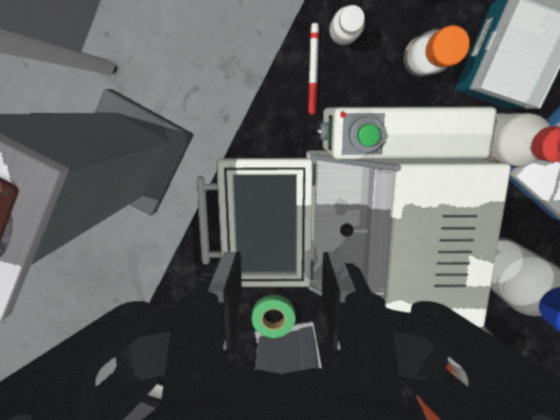

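The door is fully down at (265,225), and the black rack knob shows at (346,230). Measuring the knob.

```bash
python3 - 2>/dev/null <<'E'
from h import *
z=np.load("w9.npz");W=z["W"];im=z["im"]
F=lambda P:((P-H)@np.stack([X,Y,Z],1)*1000).round(1)
g=im.max(-1).astype(int)
m=np.zeros(g.shape,bool);m[215:245,332:362]=1
m&=(g<50)
n,l,s,c=cv2.connectedComponentsWithStats(m.astype(np.uint8));k=1+np.argmax(s[1:,4]);print(s[k],c[k])
P=W[l==k];print("knob inc-frame",F(P.mean(0)),F(np.percentile(P,[5,95],axis=0)),P.mean(0))
for n_,(u,v) in dict(handle=(203,220),door=(265,225),roof=(440,280),back=(350,200),sheet=(335,265),kf=(347,229)).items(): print(n_,F(W[v,u]))
m=(W[...,2]>.09)&(W[...,2]<.17);
cv2.imwrite("pics/w9c.png",cv2.resize(im[140:310,190:420,::-1],None,fx=3.4,fy=3.4))
E
```

```text
[341 224  12  12 115] [346.42608696 229.54782609]
knob inc-frame [50.   1.9 30. ] [[41.4 -1.3 25.7]
 [58.9  4.2 32.9]] [0.57625415 0.32106183 0.0949688 ]
handle [-161.3    1.8  -15.2]
door [-65.8  -1.3  -0.2]
roof [154.2 -38.1 104.7]
back [60.4 35.  -8.3]
sheet [-20.3 107.6 379.8]
kf [50.4  3.4 32. ]
```

View pics/w9c.png

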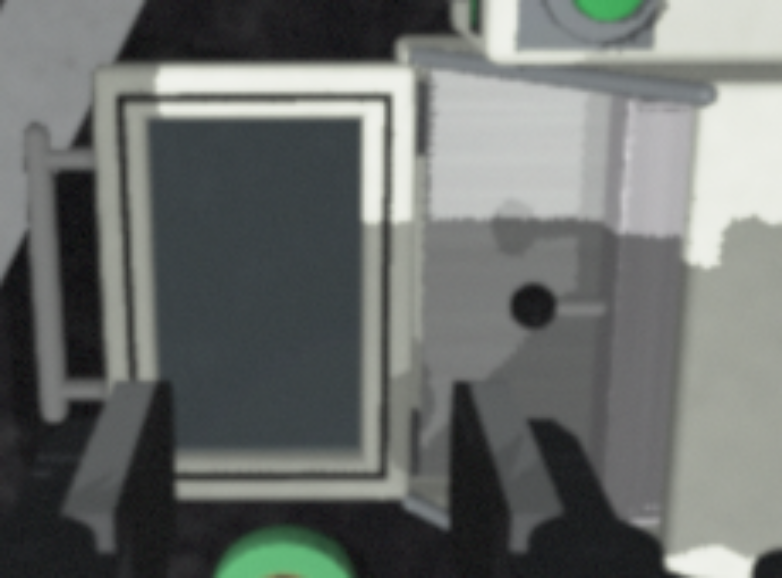

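```bash
python3 - 2>/dev/null <<'E'
from h import *
k=inc(.049,.0015,.0235); a=np.sin(np.radians(15))*X-np.cos(np.radians(15))*Z
R=eul(rot(a,Y)); print(k)
gripper_to(.05,f_grip=30)
g=tc(k,a,back=.012)
movep(g-a*.12-X*.02,R); st()
move_l(g-a*.06,feed=.15); snap("w10"); 
r=move_l(g,feed=.06,max_force=8); st(f"in {r}")
gripper_to(0); st("grip")
E
```

```text
[0.57554139 0.32021451 0.0885    ]
 t 37.58 p [0.5405 0.3007 0.1666] F [-0.3  0.4 -0.9] op 0.0504
in False t 39.38 p [0.5849 0.3254 0.0504] F [-0.4 -0.6  0.2] op 0.0497
grip t 39.77 p [0.5858 0.3236 0.0507] F [ 1.6 -7.9  3.5] op 0.0173
```

View pics/w10.png

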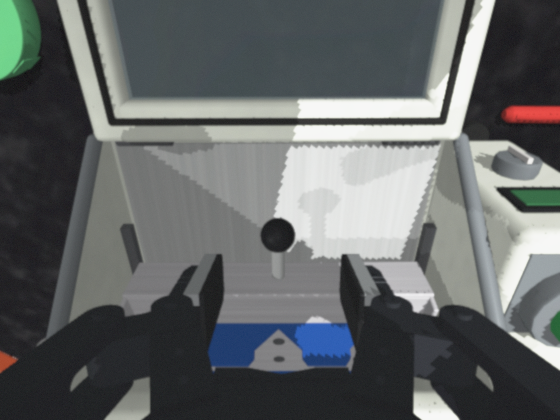

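The grip is on the knob (17 mm opening). Pulling out.

```bash
python3 - 2>/dev/null <<'E'
from h import *
p0=observe()['eef_pos']
for d in (.03,.06,.09,.12,.14):
    r=move_l(p0-X*d,feed=.08,max_force=25); st(f"{d} {r}")
    if r: break
r=move_l(p0-X*.15,feed=.04,max_force=12); st(f"end {r}")
snap("w11")
E
```

```text
0.03 False t 40.29 p [0.5596 0.3088 0.0508] F [-0.6 -1.7 -0.1] op 0.0174
0.06 False t 40.82 p [0.5334 0.2941 0.0507] F [ 0.5 -2.7 -0.4] op 0.0178
0.09 False t 41.34 p [0.5073 0.2795 0.0508] F [ 1.2 -4.4 -1. ] op 0.0176
0.12 False t 41.87 p [0.4812 0.2648 0.0508] F [ 1.6 -5.4 -1.5] op 0.0177
0.14 False t 42.27 p [0.4637 0.2549 0.0507] F [ 1.6 -6.  -1.5] op 0.0176
end True t 42.52 p [0.4585 0.2519 0.0507] F [-1.  -0.6  3.7] op 0.0174
```

View pics/w11.png

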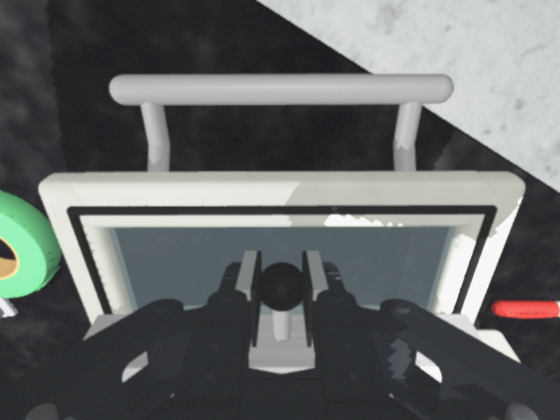

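```bash
python3 - 2>/dev/null <<'E'
from h import *
a=np.sin(np.radians(15))*X-np.cos(np.radians(15))*Z
gripper_to(.05); p=observe()['eef_pos']
move_l(p-a*.10,feed=.15)
movep(inc(.02,0,.25),eul(rot(D,Y))); hold(.2); snap("w12")
movep(inc(-.02,.06,.22),eul(rot(D,X))); hold(.2); snap("w13"); st()
E
```

```text
t 46.67 p [0.4869 0.3376 0.285 ] F [ 0.6 -0.2 -0.4] op 0.05
```

View pics/w12.png

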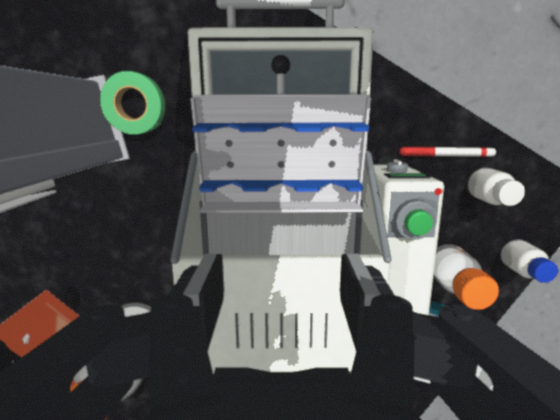

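View pics/w13.png

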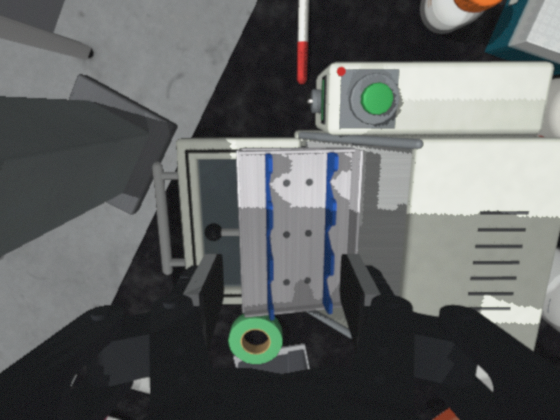

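The rack is out. Its two blue plates are at rows 128 and 187 in w12, and the hole columns at u = 229, 281 and 333 mark the cradles. Measuring.

```bash
python3 - 2>/dev/null <<'E'
from h import *
B=np.stack([X,Y,Z],1)
for f in ("w12","w13"):
    z=np.load(f+".npz");W=z["W"];im=z["im"];hsv=cv2.cvtColor(im,cv2.COLOR_RGB2HSV)
    L=(W-H)@B*1000
    blue=(hsv[...,0]>105)&(hsv[...,0]<130)&(hsv[...,1]>120)&(abs(L[...,1])<110)&(L[...,0]>-120)&(L[...,0]<60)&(L[...,2]<100)
    n,l,s,c=cv2.connectedComponentsWithStats(cv2.dilate(blue.astype(np.uint8),np.ones((3,3))))
    print(f,[(s[i].tolist()) for i in range(1,n) if s[i,4]>40])
    for lo,hi in ((-120,-30),(-30,60)):
        P=L[blue&(L[...,0]>lo)&(L[...,0]<hi)]
        top=P[P[:,2]>np.percentile(P[:,2],80)]
        # line x vs y
        k=np.polyfit(top[:,1],top[:,0],1)
        print(" plate n",len(P),"x",P[:,0].mean().round(1),"ymin/max",P[:,1].min().round(1),P[:,1].max().round(1),"ztop",np.percentile(P[:,2],[50,90,98]).round(1),"x(y)=",k.round(4),"yawerr deg",np.degrees(-np.arctan(k[0])).round(2))
        # height profile
        for y in range(-88,90,8):
            q=P[(P[:,1]>=y-4)&(P[:,1]<y+4)]; print((y,round(float(q[:,2].max()),0) if len(q) else None),end=" ")
        print()
    # holes (dark spots)
    g=cv2.cvtColor(im,cv2.COLOR_RGB2GRAY)
    reg=(L[...,0]>-85)&(L[...,0]<5)&(abs(L[...,1])<85)&(L[...,2]<60)
    bh=cv2.morphologyEx(g,cv2.MORPH_BLACKHAT,np.ones((11,11)))
    n,l,s,c=cv2.connectedComponentsWithStats(((bh>35)&reg&~cv2.dilate(blue.astype(np.uint8),np.ones((5,5))).astype(bool)).astype(np.uint8))
    for i in range(1,n):
        if 6<s[i,4]<120: u,v=c[i].round().astype(int); print("  hole",c[i].round(1),L[v,u].round(1),s[i,4])
E
```

```text
w12 [[192, 122, 178, 11, 1428], [199, 179, 165, 14, 1552]]
 plate n 793 x -32.5 ymin/max -87.9 86.4 ztop [47.8 58.9 60.9] x(y)= [-1.30000e-03 -3.09691e+01] yawerr deg 0.07
(-88, 61.0) (-80, 62.0) (-72, 61.0) (-64, 48.0) (-56, 41.0) (-48, 50.0) (-40, 62.0) (-32, 61.0) (-24, 62.0) (-16, 60.0) (-8, 48.0) (0, 42.0) (8, 51.0) (16, 62.0) (24, 61.0) (32, 61.0) (40, 60.0) (48, 49.0) (56, 42.0) (64, 50.0) (72, 61.0) (80, 62.0) (88, 61.0) 
 plate n 1347 x 21.6 ymin/max -88.2 87.1 ztop [40.6 59.5 60.8] x(y)= [  0.0235 -14.4334] yawerr deg -1.35
(-88, 61.0) (-80, 61.0) (-72, 60.0) (-64, 36.0) (-56, 30.0) (-48, 39.0) (-40, 61.0) (-32, 61.0) (-24, 61.0) (-16, 62.0) (-8, 36.0) (0, 30.0) (8, 39.0) (16, 62.0) (24, 61.0) (32, 62.0) (40, 61.0) (48, 36.0) (56, 30.0) (64, 47.0) (72, 60.0) (80, 61.0) (88, 60.0) 
  hole [358.   84.4] [-74.9  83.3  10.4] 47
  hole [332.5 142.5] [-13.6  55.3  32.7] 49
  hole [228.5 142.8] [-13.4 -57.6  30.5] 38
  hole [280.6 142.9] [-13.6  -0.5  32.5] 40
w13 [[265, 153, 10, 168, 1107], [322, 152, 17, 163, 1473]]
 plate n 525 x -32.2 ymin/max -85.9 86.8 ztop [48.2 59.7 60.9] 
[... 196 characters left out ...]
8.0) (16, 61.0) (24, 61.0) (32, 63.0) (40, 62.0) (48, 49.0) (56, 42.0) (64, 50.0) (72, 62.0) (80, 61.0) (88, 59.0) 
 plate n 1272 x 21.5 ymin/max -86.3 86.9 ztop [41.3 59.5 60.7] x(y)= [  0.0409 -15.444 ] yawerr deg -2.34
(-88, 61.0) (-80, 61.0) (-72, 61.0) (-64, 37.0) (-56, 31.0) (-48, 37.0) (-40, 61.0) (-32, 61.0) (-24, 61.0) (-16, 60.0) (-8, 37.0) (0, 31.0) (8, 38.0) (16, 61.0) (24, 61.0) (32, 62.0) (40, 61.0) (48, 37.0) (56, 31.0) (64, 49.0) (72, 61.0) (80, 61.0) (88, 59.0) 
  hole [228.  151.5] [-75.6  83.9  10.5] 34
  hole [286.3 182.6] [-14.2  54.7  31.7] 51
  hole [272.4 189.7] [-28.5  47.8  33.9] 7
  hole [286. 234.] [-14.   -0.5  32.1] 36
  hole [286.  281.7] [-13.8 -57.   31.9] 34
```

The rack measurements fit my frame within 0.5 mm: cradles at y = −56.5, −0.5 and 55.5 mm, mid-point about (−1, y, 47.5) mm from the hinge. Looking at the tubes again before picking.

```bash
cat >> tubes.py <<'E'
def dirv(g): a=np.radians(g); return np.array([np.cos(a),np.sin(a),0])
E
python3 - 2>/dev/null <<'E'
from tubes import *
gripper_to(.05,f_grip=25)
movep((.46,-.09,.22),eul(rot(D,dirv(97)))); hold(.3); im,W=snap("w14"); st()
for r in tubes(im,W): print(r)
im,d=get_image("top")
for r in tubes(im,world("top",d)): print("top",r)
E
```

```text
t 49.0 p [ 0.4601 -0.0897  0.22  ] F [-0.1 -0.5 -0.4] op 0.05
('orange', array([ 0.4594, -0.0501]), np.float64(-173.1), 'len', np.float64(0.1046), 'zmax body', np.float64(0.0277), 1803)
('pink', array([ 0.4807, -0.1415]), np.float64(-175.1), 'len', np.float64(0.1038), 'zmax body', np.float64(0.0276), 1789)
top ('orange', array([ 0.4589, -0.0507]), np.float64(-173.2), 'len', np.float64(0.1028), 'zmax body', np.float64(0.0297), 254)
top ('pink', array([ 0.4341, -0.1513]), np.float64(-0.0), 'len', np.float64(0.0), 'zmax body', np.float64(0.0303), 20)
```

View pics/w14.png

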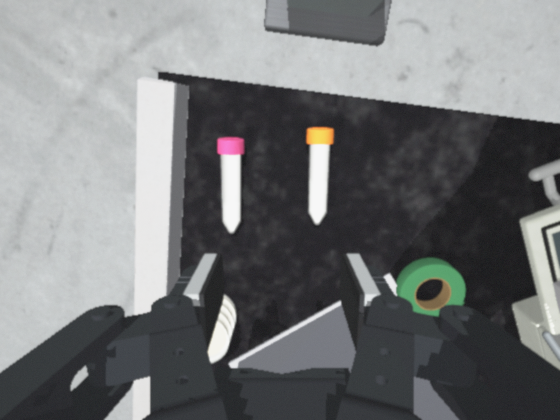

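Both tubes are where I measured them: orange cap at (320,136), pink cap at (231,147). Picking the orange one.

```bash
cat >> tubes.py <<'E'
def pick(mid,ang,h=.0125,back=.0085):
    R=eul(rot(D,dirv(ang-90+360 if ang<0 else ang-90)) if False else rot(D,dirv(ang+270)))
    g=tc([mid[0],mid[1],h],D,back)
    movep(g+[0,0,.10],R); r=move_l(g,feed=.12,max_force=12); st(f"at {r}")
    gripper_to(0,f_grip=30); st("grip")
    move_l(observe()['eef_pos']+[0,0,.14],feed=.15); hold(.1); st("up")
E
python3 - 2>/dev/null <<'E'
from tubes import *
pick((.4592,-.0502),-173.1)
snap("w15")
im,d=get_image("scene"); cv2.imwrite("pics/s15.png",cv2.resize(im[100:350,140:480,::-1],None,fx=2.3,fy=2.3))
E
```

```text
at False t 50.68 p [ 0.4602 -0.0505 -0.0231] F [ 0.5  1.1 -0. ] op 0.0498
grip t 51.04 p [ 0.46   -0.0504 -0.0231] F [-1.6  0.5  6.4] op 0.021
up t 52.23 p [ 0.459  -0.0501  0.1155] F [-0.2  1.  -1.4] op 0.021
```

View pics/w15.png

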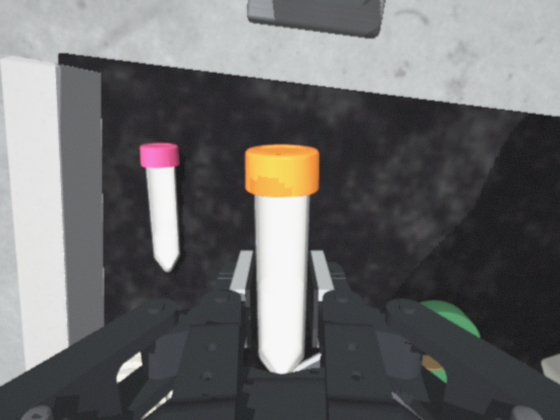

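View pics/s15.png

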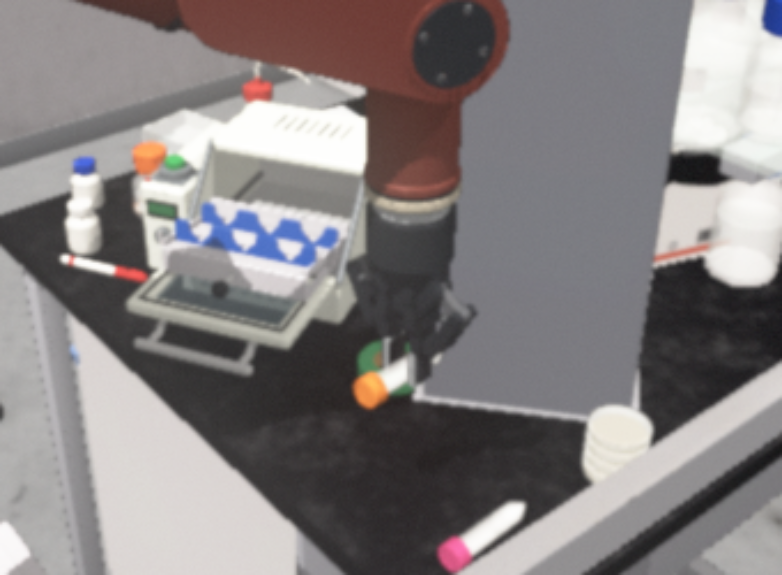

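```bash
cat >> tubes.py <<'E'
def held(im,W,R,tcp,hue):
    """tube in tool frame from wrist view"""
    hsv=cv2.cvtColor(im,cv2.COLOR_RGB2HSV); L=(W-tcp)@R
    nr=(abs(L[...,1])<.02)&(abs(L[...,2])<.085)&(L[...,0]>-.075)&(L[...,0]<.0)
    cap=nr&(hsv[...,0]>=hue[0])&(hsv[...,0]<=hue[1])&(hsv[...,1]>120)
    body=nr&(hsv[...,1]<60)&(hsv[...,2]>160)&(abs(L[...,1])<.011)
    C=L[cap];B=L[body]; 
    if len(C)<30: return None
    ks=[]
    k=np.polyfit(B[:,2],B[:,1],1)
    # ridge line: nearest-to-camera (min x) per z bin
    zs=np.arange(np.percentile(B[:,2],5),np.percentile(B[:,2],95),.004); rr=[(z+.002,np.percentile(B[(B[:,2]>=z)&(B[:,2]<z+.004),0],5)) for z in zs if ((B[:,2]>=z)&(B[:,2]<z+.004)).sum()>8]
    rr=np.array(rr); p=np.polyfit(rr[:,0],rr[:,1],1)
    return dict(cap_z=(C[:,2].min().round(4),C[:,2].max().round(4)),cap_y=C[:,1].mean().round(4),body_z=B[:,2].min().round(4),bodymax=B[:,2].max().round(4),yaw_deg=np.degrees(k[0]).round(2),pitch_deg=np.degrees(p[0]).round(2),ridge=rr.round(4)[::3].tolist())
ORG=(5,24);PNK=(155,178)
E
python3 - 2>/dev/null <<'E'
from tubes import *
z=np.load("w15.npz"); s=observe()
R=Ro.from_euler('xyz',s['tcp_rot']).as_matrix(); print(R.round(2))
print(held(z["im"],z["W"],R,s['eef_pos'],ORG))
E
```

```text
[[-0.   -0.12  0.99]
 [ 0.    0.99  0.12]
 [-1.    0.   -0.  ]]
{'cap_z': (np.float64(-0.0536), np.float64(-0.0378)), 'cap_y': np.float64(0.0004), 'body_z': np.float64(-0.038), 'bodymax': np.float64(0.0444), 'yaw_deg': np.float64(-0.31), 'pitch_deg': np.float64(2.76), 'ridge': [[-0.0319, -0.0473], [-0.0199, -0.0468], [-0.0079, -0.0463], [0.0041, -0.0456], [0.0161, -0.0451], [0.0281, -0.0445]]}
```

```bash
cat >> tubes.py <<'E'
t_=np.radians(7.4); A=-(np.sin(t_)*X+np.cos(t_)*Z); RP=rot(A,Y)
N=np.array(np.sin(np.radians(10))*X+np.cos(np.radians(10))*Z)
def crad(y): return inc(-.001,y,.0475)
E
python3 - 2>/dev/null <<'E'
from tubes import *
C=crad(.0555); g=tc(C,A,.0070)
print(C, inverse_kinematics(g,eul(RP)))
p=observe()['eef_pos']; move_l([.44,.06,.16],feed=.25)
movep(g+N*.09,eul(RP)); move_l(g+N*.035,feed=.15); hold(.2); im,W=snap("w16"); st()
s=observe();print(held(im,W,Ro.from_euler('xyz',s['tcp_rot']).as_matrix(),s['eef_pos'],ORG))
E
```

```text
[0.50555087 0.34295932 0.1125    ] [ 0.46981785  0.39912886  1.55587088 -0.00529863  1.31564946 -1.60894601]
 t 54.89 p [0.5078 0.3441 0.1137] F [-0.  -0.2 -0.5] op 0.0212
{'cap_z': (np.float64(-0.0531), np.float64(-0.0375)), 'cap_y': np.float64(-0.0004), 'body_z': np.float64(-0.0375), 'bodymax': np.float64(0.0433), 'yaw_deg': np.float64(-0.24), 'pitch_deg': np.float64(2.77), 'ridge': [[-0.0316, -0.048], [-0.0196, -0.0474], [-0.0076, -0.0469], [0.0044, -0.0464], [0.0164, -0.0457], [0.0284, -0.0451]]}
```

View pics/w16.png

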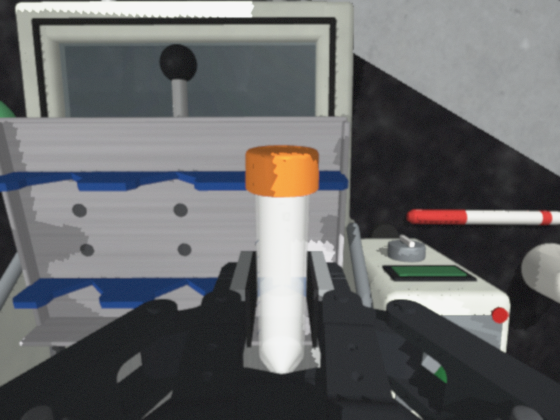

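The orange tube hovers over the left cradle, cap toward me. Lowering and releasing.

```bash
python3 - 2>/dev/null <<'E'
from tubes import *
C=crad(.0555); g=tc(C,A,.0073)
r=move_l(g+N*.001,feed=.05,max_force=10); st(f"low {r}")
hold(.2); snap("w17")
E
```

```text
low False t 55.73 p [0.5019 0.341  0.0786] F [ 0.5 -0.1  0.3] op 0.0212
```

View pics/w17.png

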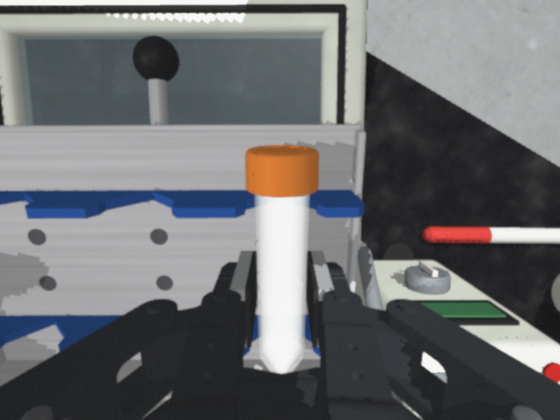

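```bash
python3 - 2>/dev/null <<'E'
from tubes import *
gripper_to(.036); hold(.2); st()
p=observe()['eef_pos']; move_l(p+N*.10,feed=.15)
movep(inc(.0,.0,.22),eul(rot(D,Y))); hold(.2); im,W=snap("w18"); st()
B=np.stack([X,Y,Z],1)
def lay(im,W,hue,y):
    hsv=cv2.cvtColor(im,cv2.COLOR_RGB2HSV)
    E=np.stack([np.cos(np.radians(10))*X-np.sin(np.radians(10))*Z,Y,N],1); L=(W-crad(y))@E*1000
    nr=(abs(L[...,1])<25)&(abs(L[...,2])<25)&(abs(L[...,0])<70)
    cap=L[nr&(hsv[...,0]>=hue[0])&(hsv[...,0]<=hue[1])&(hsv[...,1]>120)]
    body=L[nr&(hsv[...,1]<60)&(hsv[...,2]>190)&(abs(L[...,0])<28)&(L[...,2]>2)]
    print("cap x",np.percentile(cap[:,0],[2,98]).round(1),"y",np.percentile(cap[:,1],[3,97]).round(1),"ztop",cap[:,2].max().round(1),"body y",np.percentile(body[:,1],[3,97]).round(1),"ztop front/back",[np.percentile(body[s,2],95).round(1) for s in (body[:,0]<-8,body[:,0]>8)],len(body))
lay(im,W,ORG,.0555)
for r in tubes(*(lambda i:(i[0],world("top",i[1])))(get_image("top"))): print(r)
E
cat >> tubes.py <<'E'
def lay(im,W,hue,y):
    hsv=cv2.cvtColor(im,cv2.COLOR_RGB2HSV)
    E=np.stack([np.cos(np.radians(10))*X-np.sin(np.radians(10))*Z,Y,N],1); L=(W-crad(y))@E*1000
    nr=(abs(L[...,1])<25)&(abs(L[...,2])<25)&(abs(L[...,0])<70)
    cap=L[nr&(hsv[...,0]>=hue[0])&(hsv[...,0]<=hue[1])&(hsv[...,1]>120)]
    body=L[nr&(hsv[...,1]<60)&(hsv[...,2]>190)&(abs(L[...,0])<28)&(L[...,2]>2)]
    print("cap x",np.percentile(cap[:,0],[2,98]).round(1),"y",np.percentile(cap[:,1],[3,97]).round(1),"ztop",cap[:,2].max().round(1),"body y",np.percentile(body[:,1],[3,97]).round(1),"ztop front/back",[np.percentile(body[s,2],95).round(1) for s in (body[:,0]<-8,body[:,0]>8)],len(body))
E
```

```text
t 56.47 p [0.5017 0.3408 0.0785] F [ 0.5 -0.  -1.1] op 0.0362
 t 58.09 p [0.5326 0.2952 0.2826] F [-0.5  0.2 -0.8] op 0.0358
cap x [-52.3 -38.7] y [-13.5  10.2] ztop 15.1 body y [-9.6  8.1] ztop front/back [np.float64(11.0), np.float64(10.4)] 1066
('pink', array([ 0.4797, -0.1428]), np.float64(-175.1), 'len', np.float64(0.1004), 'zmax body', np.float64(0.0288), 255)
```

View pics/w18.png

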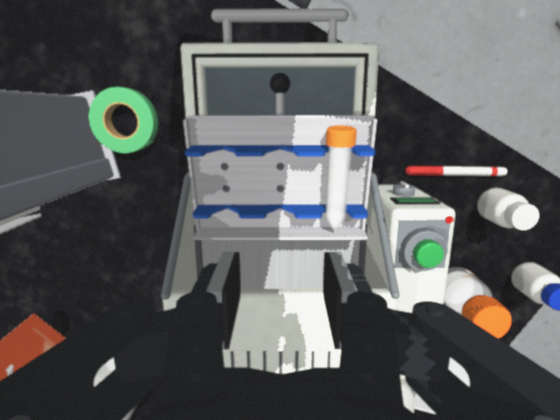

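The orange tube is laid well: mid about 0 mm along the slope, level in both notches. Now the pink one.

```bash
python3 - 2>/dev/null <<'E'
from tubes import *
gripper_to(.05)
move_l([.45,.10,.25],feed=.3)
movep((.47,-.11,.20),eul(rot(D,dirv(95)))); hold(.2); im,W=snap("w19")
rs=tubes(im,W,lim=((.35,.75),(-.2,.1))); print(rs)
r=[q for q in rs if q[0]=="pink"][0]
if abs(r[4]-.104)<.004:
    pick(r[1],r[2]); hold(.1); im,W=snap("w20"); s=observe()
    print(held(im,W,Ro.from_euler('xyz',s['tcp_rot']).as_matrix(),s['eef_pos'],PNK))
E
```

```text
[('pink', array([ 0.4807, -0.1417]), np.float64(-175.1), 'len', np.float64(0.1042), 'zmax body', np.float64(0.0277), 1986)]
at True t 61.74 p [ 0.4807 -0.1412 -0.017 ] F [-0.2  1.3  6.4] op 0.0502
grip t 62.1 p [ 0.4794 -0.1409 -0.0178] F [-0.7  0.1  4.5] op 0.0208
up t 63.28 p [ 0.4785 -0.1405  0.1208] F [ 0.7 -0.3 -0.6] op 0.0211
{'cap_z': (np.float64(-0.0513), np.float64(-0.0356)), 'cap_y': np.float64(0.0002), 'body_z': np.float64(-0.0361), 'bodymax': np.float64(0.0503), 'yaw_deg': np.float64(-0.22), 'pitch_deg': np.float64(2.56), 'ridge': [[-0.0298, -0.042], [-0.0178, -0.0415], [-0.0058, -0.041], [0.0062, -0.0405], [0.0182, -0.04], [0.0302, -0.0393]]}
```

View pics/w20.png

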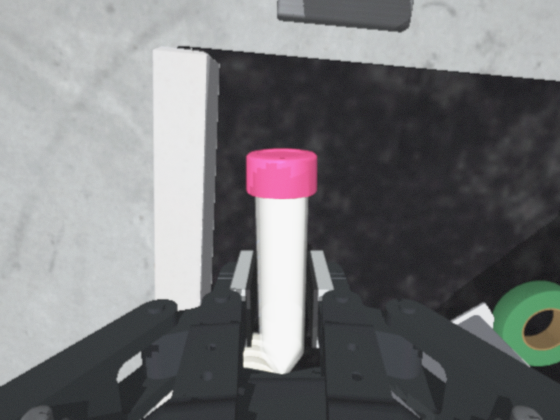

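The pink tube is held 2 mm from the pad tips because the descent stopped early on a light contact. I'll account for that when placing.

```bash
python3 - 2>/dev/null <<'E'
from tubes import *
C=crad(-.0565)-X*.0012; g=tc(C,A,.0018)
move_l([.43,-.05,.16],feed=.2); move_l([.43,.06,.16],feed=.2)
movep(g+N*.09,eul(RP)); move_l(g+N*.035,feed=.15); hold(.2); im,W=snap("w21"); st()
s=observe();print(held(im,W,Ro.from_euler('xyz',s['tcp_rot']).as_matrix(),s['eef_pos'],PNK))
E
```

```text
t 66.56 p [0.5621 0.246  0.1189] F [ 0.2  0.7 -1.1] op 0.021
{'cap_z': (np.float64(-0.0509), np.float64(-0.0358)), 'cap_y': np.float64(-0.0005), 'body_z': np.float64(-0.0358), 'bodymax': np.float64(0.0494), 'yaw_deg': np.float64(-0.21), 'pitch_deg': np.float64(2.52), 'ridge': [[-0.0298, -0.0427], [-0.0178, -0.0422], [-0.0058, -0.0415], [0.0062, -0.041], [0.0182, -0.0404], [0.0302, -0.04]]}
```

View pics/w21.png

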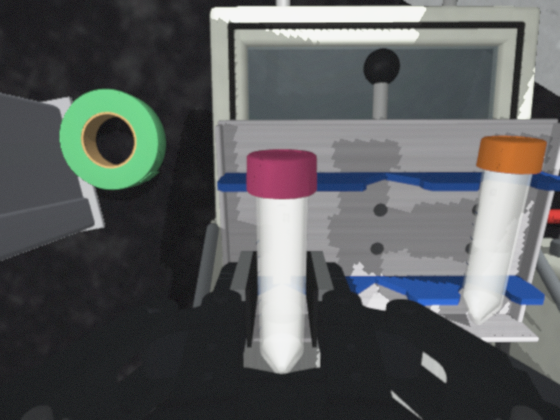

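```bash
python3 - 2>/dev/null <<'E'
from tubes import *
C=crad(-.0565)-X*.0014; g=tc(C,A,.0023)
r=move_l(g+N*.001,feed=.05,max_force=10); st(f"low {r}")
hold(.1); im,W=snap("w22"); s=observe()
print(held(im,W,Ro.from_euler('xyz',s['tcp_rot']).as_matrix(),s['eef_pos'],PNK))
gripper_to(.036); hold(.2); st()
p=observe()['eef_pos']; move_l(p+N*.10,feed=.15)
movep(inc(.0,.0,.22),eul(rot(D,Y))); hold(.2); im,W=snap("w23"); st()
lay(im,W,ORG,.0555); lay(im,W,PNK,-.0565)
E
```

```text
low False t 67.4 p [0.5557 0.2428 0.0833] F [ 0.2 -1.2 -1.3] op 0.0211
{'cap_z': (np.float64(-0.0509), np.float64(-0.0356)), 'cap_y': np.float64(-0.0003), 'body_z': np.float64(-0.0359), 'bodymax': np.float64(0.0493), 'yaw_deg': np.float64(0.07), 'pitch_deg': np.float64(2.57), 'ridge': [[-0.0296, -0.0423], [-0.0176, -0.0417], [-0.0056, -0.0411], [0.0064, -0.0406], [0.0184, -0.04], [0.0304, -0.0397]]}
 t 68.05 p [0.5558 0.2427 0.0835] F [-0.3 -0.1  0.2] op 0.0359
 t 69.67 p [0.5331 0.2943 0.2826] F [-0.1  0.  -0.2] op 0.036
cap x [-52.1 -38.5] y [-13.5  10.2] ztop 15.6 body y [-9.6  8.1] ztop front/back [np.float64(11.1), np.float64(10.6)] 1065
cap x [-51.7 -38.6] y [-11.1  12.2] ztop 16.3 body y [-7.5  8.6] ztop front/back [np.float64(11.1), np.float64(10.9)] 1006
```

View pics/w23.png

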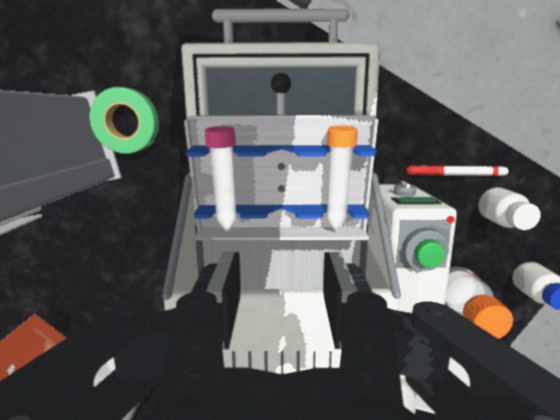

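Both tubes rest in both notches: pink at (222,180), orange at (341,180). Before closing I'll check whether a third tube could be hidden in bench area none of the views has seen.

```bash
python3 - 2>/dev/null <<'E'
from tubes import *
im,d=get_image("top"); np.savez("top1.npz",W=world("top",d)); im2,d2=get_image("scene"); np.savez("sc1.npz",W=world("scene",d2)); 
cv2.imwrite("pics/top24.png",cv2.resize(im[60:300,80:430,::-1],None,fx=2.28,fy=2.28))
import glob
G=np.zeros((30,45),int)
for f in glob.glob("*.npz"):
    W=np.load(f)["W"].reshape(-1,3); W=W[np.isfinite(W[:,2])&(abs(W[:,2])<.008)]
    i=((W[:,0]-.35)/.02).astype(int); j=((W[:,1]+.24)/.02).astype(int); k=(W[:,0]>=.35)&(W[:,1]>=-.24)&(i<30)&(j<45); np.add.at(G,(i[k],j[k]),1)
for i in range(29,-1,-1): print(f"{.36+.02*i:.2f}","".join('#' if G[i,j]>0 else '.' for j in range(44,-1,-1)))
E
```

```text
0.94 #####################........############...#
0.92 ##.##########.######...###..#############...#
0.90 ##......#####..####....##################...#
0.88 ##......####...#####...##################...#
0.86 #.......####...#####..###################...#
0.84 #.......#####.###########################...#
0.82 #.......##########################.######.#.#
0.80 ##.....###########################.######.#.#
0.78 ##############..##################..#######.#
0.76 ############.....#################...######.#
0.74 ####..####........###############....######.#
0.72 #####..##.........##############......#####.#
0.70 ...##..............#############.....######.#
0.68 ...###.............###########......#######.#
0.66 ....##..............#########......#####..#.#
0.64 ...###..............#########....#######..#.#
0.62 #######..............#########..###########.#
0.60 ########.............#########.############.#
0.58 ##..####............#######################.#
0.56 ##..#####..........########################.#
0.54 #########........##########################.#
0.52 ##########..##.############################.#
0.50 ##########.################################.#
0.48 ###########################################.#
0.46 ###########################################.#
0.44 ####.######################################.#
0.42 ###########################################.#
0.40 ###########################################.#
0.38 #############################################
0.36 #############################################
```

View pics/top24.png

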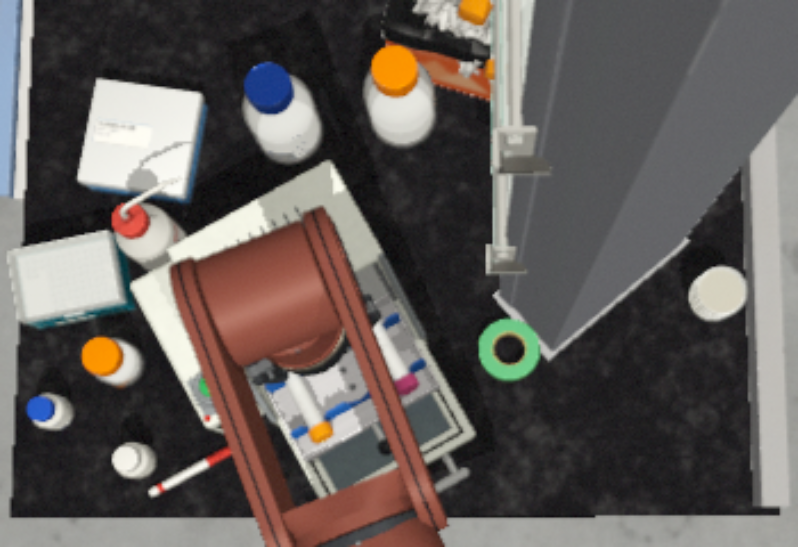

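The only unseen cells lie under objects and the pillar, so there are two tubes. Pushing the rack home.

```bash
python3 - 2>/dev/null <<'E'
from tubes import *
k=inc(.049-.1455,0,.0235); a=np.sin(np.radians(15))*X-np.cos(np.radians(15))*Z
R=eul(rot(a,Y)); g=tc(k,a,back=.012)
gripper_to(.042,f_grip=30)
movep(g-a*.12,R); move_l(g-a*.05,feed=.15); 
r=move_l(g,feed=.06,max_force=8); st(f"in {r}")
gripper_to(0); st("grip")
p0=observe()['eef_pos']; im,W=snap("w25")
for d in (.03,.06,.09,.12,.138):
    r=move_l(p0+X*d,feed=.07,max_force=20); st(f"{d} {r}")
    if r: break
r=move_l(p0+X*.155,feed=.03,max_force=12); st(f"end {r}")
print(((observe()['eef_pos']-p0)@X))
snap("w26")
E
```

```text
in False t 72.34 p [0.4586 0.2531 0.0501] F [ 0.5 -0.4  0.2] op 0.042
grip t 72.68 p [0.4593 0.2524 0.0506] F [ 1.2 -5.   1.3] op 0.0175
0.03 False t 73.33 p [0.4856 0.2672 0.0506] F [ 1.5  0.2 -0.9] op 0.0174
0.06 False t 73.9 p [0.5119 0.2819 0.0506] F [-0.1  0.5 -0.3] op 0.0174
0.09 False t 74.47 p [0.5381 0.2966 0.0507] F [-0.1  3.3 -0.2] op 0.0172
0.12 False t 75.05 p [0.5641 0.3113 0.0506] F [-0.4  3.5 -0.8] op 0.0177
0.138 False t 75.46 p [0.58   0.3202 0.0507] F [-0.9  5.2  0.4] op 0.0174
end True t 75.83 p [0.5848 0.323  0.0505] F [-2.8 -1.   7.5] op 0.0171
0.14396597758606955
```

View pics/w26.png

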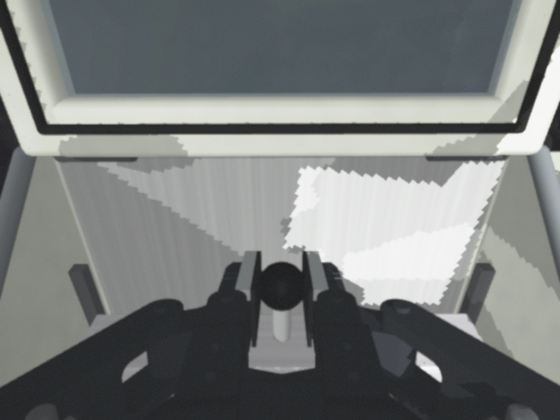

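```bash
python3 - 2>/dev/null <<'E'
from tubes import *
p=observe()['eef_pos']
r=move_l(p+X*.006,feed=.02,max_force=12); st(f"more {r}"); hold(.2)
a=np.sin(np.radians(15))*X-np.cos(np.radians(15))*Z
gripper_to(.042); hold(.1); p=observe()['eef_pos']; move_l(p-a*.09-X*.01,feed=.12); st()
movep(inc(-.06,0.03,.22),eul(rot(D,X))); hold(.2); im,W=snap("w27")
B=np.stack([X,Y,Z],1); L=(W-H)@B*1000
g=im.max(-1).astype(int); m=(g<45)&(L[...,0]>30)&(L[...,0]<75)&(abs(L[...,1])<20)&(L[...,2]>12)
P=L[m]; print("knob",len(P),P.mean(0).round(1),np.percentile(P,[3,97],axis=0).round(1)); st()
E
```

```text
more True t 76.09 p [0.5847 0.323  0.0505] F [-3.2 -2.5  6. ] op 0.0174
 t 77.67 p [0.554  0.3072 0.1352] F [ 0.1 -0.5 -0.2] op 0.0421
knob 218 [49.3  0.9 29.8] [[42.6 -6.2 24.8]
 [56.9  7.5 33.1]]
 t 79.39 p [0.4664 0.2918 0.2846] F [ 0.6 -0.2  0.3] op 0.0418
```

View pics/w27.png

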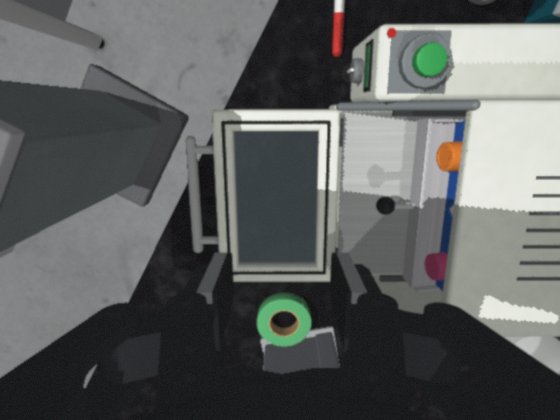

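The rack is home (knob at 49.3 mm). Both caps show at (450,156) and (436,266). Now I'll locate the lowered bar and raise the door.

```bash
python3 - 2>/dev/null <<'E'
from tubes import *
z=np.load("w27.npz");W=z["W"];B=np.stack([X,Y,Z],1); L=(W-H)@B*1000
m=np.zeros(W.shape[:2],bool); m[150:235,185:203]=1; m&=(L[...,2]>-25)
P=L[m]; print(len(P),np.percentile(P,[3,50,97],axis=0).round(1)); print((B.T@(bar(np.radians(130))-H)*1000).round(1))
E
```

```text
908 [[-167.5  -44.3  -19.5]
 [-160.9    6.7  -15.3]
 [-156.3   52.2  -13.2]]
[-165.   -0.  -20.]
```

```bash
python3 - 2>/dev/null <<'E'
from tubes import *
R=eul(rot(D,X)); b=inc(-.1645,0,-.0195)
gripper_to(.023,f_grip=35)
g=tc(b,D,.016)
movep(g+[0,0,.10],R); r=move_l(g+[0,0,.035],feed=.1,max_force=8); hold(.1); snap("w28")
r=move_l(g,feed=.05,max_force=8); st(f"down {r}")
gripper_to(0,f_grip=35); st("grip")
snap("w29")
E
```

```text
down True t 82.17 p [0.3893 0.2145 0.0028] F [-2.5 -1.3  9.3] op 0.0226
grip t 82.42 p [0.3907 0.2153 0.0029] F [ 4.6  3.5 -1.5] op 0.0106
```

View pics/w28.png

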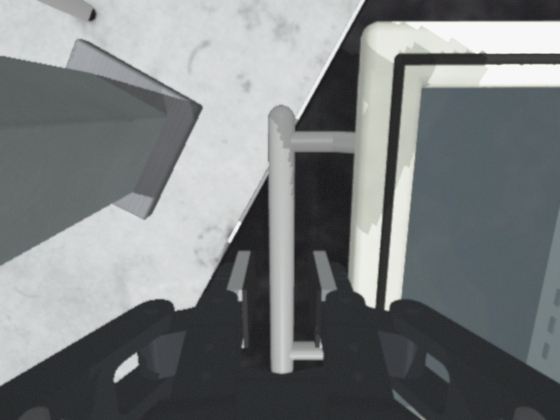

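View pics/w29.png

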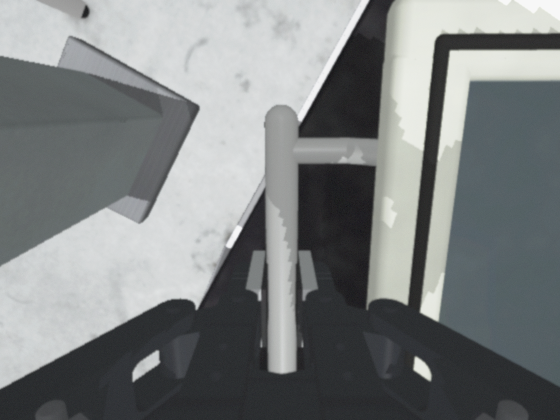

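```bash
python3 - 2>/dev/null <<'E'
from tubes import *
c=observe()['eef_pos']; d=c-tc(bar(np.radians(130)),D,.0145); print("offset",d.round(4))
for i,th in enumerate([122,112,102,92,82,72,62,52,42,32]):
    r=move_l(tc(bar(np.radians(th)),D,.0145),feed=.1,max_force=45); st(f"{th} {r}")
    if r: break
snap("w30")
E
```

```text
offset [0.0012 0.0008 0.0003]
122 False t 82.86 p [0.3896 0.2146 0.0257] F [ 5.1  3.8 -1.9] op 0.0112
112 False t 83.3 p [0.3919 0.216  0.0539] F [ 6.5  6.2 -4. ] op 0.0102
102 False t 83.74 p [0.3982 0.2195 0.0812] F [ 4.6  4.7 -4.6] op 0.0102
92 False t 84.18 p [0.4083 0.2252 0.1071] F [ 0.4  0.6 -3.7] op 0.0111
82 False t 84.62 p [0.4223 0.2331 0.1314] F [-7.7 -1.9  3. ] op 0.0104
72 False t 85.07 p [0.4398 0.2429 0.1528] F [-13.7  -6.   14.1] op 0.0107
62 False t 85.51 p [0.4628 0.2558 0.1705] F [-10.6  -2.6  16. ] op 0.0105
52 False t 85.95 p [0.487  0.2692 0.1823] F [-4.8  1.1 12.5] op 0.0106
42 False t 86.39 p [0.5116 0.2831 0.1886] F [-3.4  0.5  9.3] op 0.0107
32 False t 86.83 p [0.5368 0.2973 0.1898] F [-1.8  1.3  6.8] op 0.0106
```

View pics/w30.png

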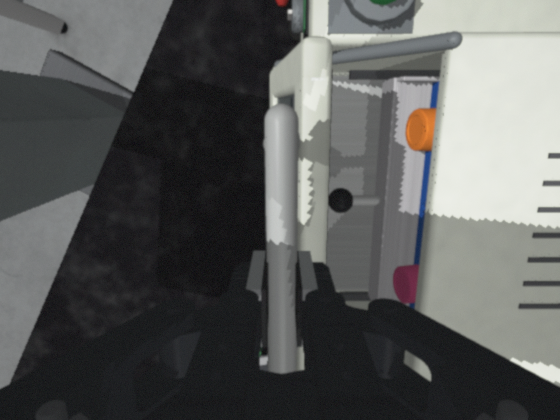

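```bash
python3 - 2>/dev/null <<'E'
from tubes import *
for th in [22,12,5,1,-1]:
    r=move_l(tc(bar(np.radians(th)),D,.0145),feed=.08,max_force=20); st(f"{th} {r}")
    if r: break
gripper_to(.04); hold(.3); p=observe()['eef_pos']; move_l(p+[0,0,.12],feed=.15); hold(.5)
movep((.50,.40,.42),eul(rot(D,X))); hold(.2); im,W=snap("w31"); st()
B=np.stack([X,Y,Z],1);L=(W-H)@B*1000
m=(L[...,2]>125)&(L[...,2]<155)&(L[...,0]>0)&(L[...,0]<110)&(abs(L[...,1])<60); P=L[m]; print("handle",len(P),np.percentile(P,[3,50,97],axis=0).round(1))
hsv=cv2.cvtColor(im,cv2.COLOR_RGB2HSV)
m=(hsv[...,0]>50)&(hsv[...,0]<85)&(hsv[...,1]>120)&(W[...,2]>.1);Q=W[m];print("key",Q.mean(0).round(4),((np.percentile(Q,2,axis=0)+np.percentile(Q,98,axis=0))/2).round(4),len(Q))
im,d=get_image("top");Wt=world("top",d);hsv=cv2.cvtColor(im,cv2.COLOR_RGB2HSV)
m=(hsv[...,0]>50)&(hsv[...,0]<85)&(hsv[...,1]>120)&(Wt[...,2]>.1);Q=Wt[m];print("key top",Q.mean(0).round(4) if len(Q) else None,len(Q))
E
```

```text
22 False t 87.39 p [0.5614 0.3111 0.1859] F [-1.5  2.4  5.7] op 0.0104
12 False t 87.9 p [0.5854 0.3246 0.1772] F [-2.2  4.   3. ] op 0.0102
5 False t 88.3 p [0.6017 0.3336 0.1686] F [-1.2  5.4  1.5] op 0.0103
1 False t 88.59 p [0.6108 0.3386 0.1628] F [0.1 4.8 1.7] op 0.0103
-1 False t 88.84 p [0.6136 0.3402 0.1602] F [-7.6  1.1  6.9] op 0.0104
 t 92.02 p [0.5006 0.3991 0.4176] F [ 0.6 -0.3  0.3] op 0.0402
handle 495 [[ 77.9 -52.  126.3]
 [ 90.6  42.3 143.4]
 [ 98.2  58.4 145.8]]
key [0.5189 0.4435 0.1517] [0.5189 0.4434 0.1516] 321
key top None 0
```

View pics/w31.png

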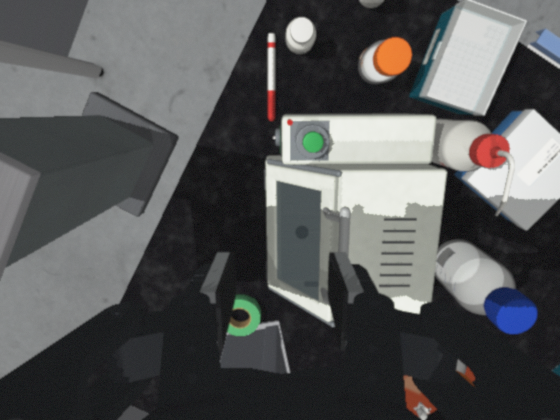

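The door is shut, with the bar back at its starting place. The key top is at (0.519, 0.4435, 0.152). Pressing it.

```bash
python3 - 2>/dev/null <<'E'
from tubes import *
gripper_to(0,f_grip=20)
R=eul(rot(D,X)); k=np.array([.519,.4435,.152-OFF])
movep(k+[0,0,.06],R); move_l(k+[0,0,.008],feed=.1); st()
r=move_l(k-[0,0,.012],feed=.02,max_force=14); st(f"press {r}"); hold(.3); st()
snap("w32")
move_l(k+[0,0,.08],feed=.1); st()
movep((.45,.36,.40),R); hold(.3); im,W=snap("w33")
hsv=cv2.cvtColor(im,cv2.COLOR_RGB2HSV)
m=(hsv[...,0]>50)&(hsv[...,0]<85)&(hsv[...,1]>120)&(W[...,2]>.1);Q=W[m];print("key",np.median(Q,0).round(4))
B=np.stack([X,Y,Z],1);L=(W-H)@B*1000
m=(L[...,2]>125)&(L[...,2]<155)&(L[...,0]>0)&(L[...,0]<110)&(abs(L[...,1])<60); P=L[m]; print("handle",len(P),np.percentile(P,[3,50,97],axis=0).round(1))
im,d=get_image("top");cv2.imwrite("pics/top33.png",im[...,::-1]);st()
E
```

```text
t 94.15 p [0.5192 0.4436 0.1322] F [-0.8  0.5  0.7] op -0.0001
press True t 94.88 p [0.5192 0.4437 0.1184] F [-1.8 -1.2  4.3] op 0.0001
 t 95.18 p [0.5192 0.4437 0.1183] F [-1.6 -0.9  5.5] op -0.0
 t 96.25 p [0.5185 0.4432 0.2028] F [ 0.2 -0.1 -0.4] op -0.0002
key [0.5182 0.4431 0.1517]
handle 1255 [[ 80.2 -52.3 128. ]
 [ 90.5   9.7 143.6]
 [ 97.7  57.9 145.9]]
 t 97.55 p [0.45   0.3601 0.3991] F [ 0.2 -0.  -0.2] op 0.0001
```

View pics/w33.png

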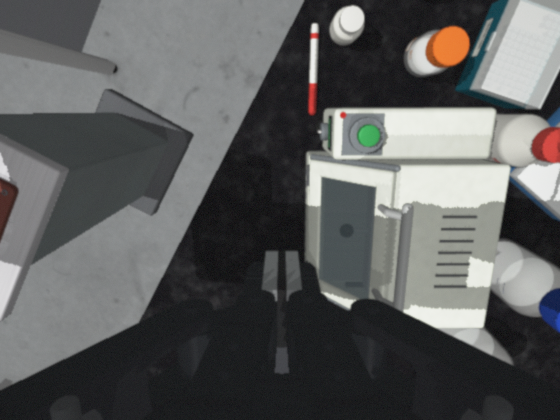

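View pics/top33.png

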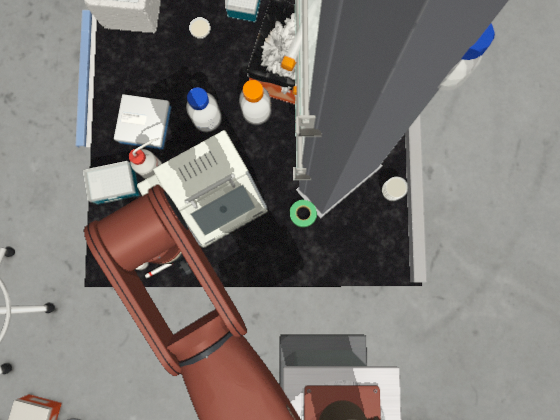

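The first press reached about 5.7 mm at 5.5 N. A second, firmer press does no harm and removes the doubt.

```bash
python3 - 2>/dev/null <<'E'
from tubes import *
R=eul(rot(D,X)); k=np.array([.5187,.4433,.152-OFF])
movep(k+[0,0,.06],R); move_l(k+[0,0,.003],feed=.1); hold(.2)
r=move_l(k-[0,0,.012],feed=.015,max_force=22); st(f"press {r}"); hold(.3); st()
move_l(k+[0,0,.08],feed=.1)
movep((.45,.36,.40),R); hold(.5); im,W=snap("w34")
hsv=cv2.cvtColor(im,cv2.COLOR_RGB2HSV)
m=(hsv[...,0]>50)&(hsv[...,0]<85)&(hsv[...,1]>120)&(W[...,2]>.1);print("key",np.median(W[m],0).round(4))
B=np.stack([X,Y,Z],1);L=(W-H)@B*1000
m=(L[...,2]>125)&(L[...,2]<155)&(L[...,0]>0)&(L[...,0]<110)&(abs(L[...,1])<60); print("handle",np.percentile(L[m],[3,50,97],axis=0).round(1))
st(); job_done()
E
```

```text
press True t 100.18 p [0.5189 0.4434 0.1184] F [-1.6  0.2  4.9] op 0.0001
 t 100.48 p [0.5189 0.4434 0.1183] F [-0.9 -0.1  5.9] op -0.0002
key [0.5182 0.4431 0.1516]
handle [[ 79.6 -52.4 127.9]
 [ 90.5   9.  143.6]
 [ 97.7  57.9 145.8]]
 t 102.95 p [0.45   0.36   0.3998] F [ 0.2  0.  -0.2] op 0.0
the job is handed in; nothing more can be done
```

The job is handed in, finished at about 103 s. I pulled the door down and drew the rack out. The two tubes present went into the left (orange cap) and right (pink cap) cradles. I then slid the rack home, shut the door and pressed the green key twice.

**Last checks**
- **Tubes:** with the rack still out, both lay within about 1 mm of their cradle points along the slope, level in both notches, caps at the front. With the rack home, both caps could be seen still in front of the front plate. I could not see the tubes again once the door was shut.
- **Rack:** the knob sat at 49.3 mm behind the hinge, against 49–50 mm before the rack was moved.
- **Door:** the handle is back at its starting position.
- **Key:** it went down about 5.7 mm at 5.5–5.9 N and came back up to its starting height.
- **Bench:** the petri stack and tape look unmoved in the last top view. I saw no sign of a third tube; the only bench areas never in view are under objects and the pillar.

**What disagreed or went wrong**
- The real fingertips are about 28 mm short of the reported tool point. My first two tries at the door handle missed because of this. I found the offset by touching the bench and corrected for it.
- Descending to the pink tube and to the lowered handle, the arm stopped early on a light contact (6–9 N). Both grips still held.
- Raising the door took up to about 20 N part of the way. I did not find out why.

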